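Clip the tool pot to the rail and rescue the tools from the screw bin

TASK

Somebody left the marker and the red-handled screwdriver in the screw bin. First clip the orange tool pot onto the top edge of the grey rail, pushed right down and gripping by its sprung clip, with the pot on the robot's side; then stand the two tools upright in it, one in each compartment, the screwdriver blade down. Do not tip or shove the screw bin or the oil bottle.

Things in the scene. Friction and masses are not known exactly. Their poses are not given: they have to be found in the camera images.
- pot: Loose orange tool pot, 190 g, sprung clip at its back; stands on the bench. Origin: centre of the orange pot's underside; z up, +x to the clip, y along its width. Orange pot 43 (x) x 79.5 (y) x 88 mm high; walls, floor and a 75 mm high partition at y = 0 all 2.5 mm. A black block behind (x 21 to 43), then a steel strap 36 mm wide (x 43.5 to 47, z 24 to 156 mm): the clip's fixed jaw and lever
- pot_clip (a joint): Hinge of the clip's sprung moving jaw: 0 shut, about 0.1 on the rail, 0.45 rad stop; spring 0.25 N m at 0, +0.5 per rad. Axis along pot y at x = 59, z = 106 mm. Above it two levers with black pads (to z 156, 34 mm wide): squeezed together along x they open the mouth below to 15 mm. Pads 42 mm over the outsides at the top when shut; at the stop both upright, 20.5 mm over, their middle at x = 52
- pot_grip (a point): Point midway between the outsides of the two clip levers with the clip shut, at the height to squeeze them: x = 62.5, y = 0, z = 138 mm of the pot
- pot_slot (a point): Top middle of the clip's mouth, where the middle of the rail's top edge sits when the clip is pushed fully down: x = 49, y = 0, z = 101 mm of the pot; axes as the pot's. The rail then lies against the strap face at x = 47 mm
- cell_left (a point): Centre of the mouth of the pot's +y compartment, at rim height, 88 mm above the pot's underside; axes as the pot's. The compartment is 38 (x) x 36 (y) mm inside, its floor 85.5 mm below this point
- cell_right (a point): The same for the pot's -y compartment (38 x 36 mm inside, floor 85.5 mm below this point)
- rail: Fixed grey sheet-steel rail: an upright sheet 4 mm thick (x), 200 mm long (y), 115 mm high, with a foot 50 mm deep on the far side. Origin: on the bench under the middle of the sheet; x is the sheet's normal, pointing away from the robot, y along it, z up
- rail_top (a point): Middle of the rail's top edge, 115 mm above the bench, axes as the rail's. The pot may hang anywhere along the rail as long as its whole clip (36 mm wide) is on the sheet
- screw_bin: Blue open bin of small screws, 1.5 kg, loose. Origin: its underside, near the centre; inside x -75 to 80, y -49 to 51 mm; walls 3 mm thick, 70 mm high, but the lip at -x 32 mm. The two tools lean side by side in it, 60 to 100 mm apart: low end on the floor at the -y wall, high end over the rim of the +y wall, 36 (marker) and 39 degrees (driver) from level. The screws do not obstruct
- marker: Loose black marker pen 140 mm long, 12 x 12 mm, 15 g. Origin: middle of its length on the underside; y along its length (+y end starts high). Either end may point down in the pot
- marker_mid (a point): Centre of the marker (6 mm from its underside at mid-length), axes as the marker's
- driver: Loose flat-blade screwdriver with a red and black handle, 160 mm long, 45 g. Origin: on its axis at mid-length, where handle and blade meet; +y along its axis towards the handle's end. Round handle 80 mm long, 20 mm thick from y = 22 to 68 mm, 17 mm elsewhere; steel blade 80 mm long, 6 mm thick. Centre of mass at y = 9 mm
- driver_tip (a point): Tip of the screwdriver's blade, y = -80 mm, axes as the screwdriver's
- driver_grip (a point): Point on the screwdriver's axis at y = +45 mm, the middle of the thick part of the handle
- oil_bottle: Bystander: cream oil bottle with red spout, 34 mm thick, 107 mm high, standing behind the rail; origin at the centre of its underside

How it is judged:
By the outcome, as a careful person would: the job done as asked, in the order asked, and still so for the second after the job is handed in, with the robot touching nothing.
It also fails if it takes over 66 s, if anything falls off the work surface, if the arm or the gripper's body presses on something with over 40 N, if the wrist force passes 120 N, or if a joint passes its speed limit or range.

ROBOT

A 6-joint arm with a two-finger parallel gripper is mounted at the origin on a cart in front of the work surface, level with it; the furniture and walls round the work are solid. World frame = base frame: x ahead of the robot, y to its left, z up, the work surface at z = 0. Lengths are in m, angles in rad, forces in N, time in s.
With the tool pointing down it reaches from about 0.15 to 0.775 m from the base axis. Payload 6.1 kg.
Tool frame: the origin (TCP) lies midway between the tips of the shut fingers; the grasp point (between the pads) lies 19 mm behind it (ctrl.grip_point_offset is the distance from the TCP to the grasp point, in m); z points along the fingers, y is the line along which they close (so a half turn about z gives the same grasp; the last joint's range is limited). The gripper opens to 85 mm and grips with 20 to 120 N. Pads are 22 mm wide; open, the fingers measure 114 mm over their backs; the gripper's body (76 mm by 85 mm) begins 54 mm behind the grasp point. The pads swing forward as they close: fully open they stand 13 mm farther back than shut.
Start: joints at [1.177, 0.126, -0.04, 1.405, 0, 1.571], TCP at [0.201, 0.485, 0.231] pointing down, gripper open.
Joint ranges: [-2.72, 2.72], [-0.95, 1.95], [-1.27, 1.35], [-1.78, 2.02], [-1.46, 1.47], [-3.14, 3.14]. Speed limits (rad/s): [2.39, 2.39, 3.01, 3.14, 3.14, 3.14].

INTERFACE

Orientations are given as a rotation vector (axis times angle).
In Python, from station import ctrl gives the robot as it stands.
- The arm moves only by the shell command python3 -m pendant 'ROWS' [OPENING]. ROWS is a JSON object of lists of equal length, an entry for each row: "linear": the shift along the tool's x, y, z in mm, a list of three; "turn": the turn about the tool's z in rad. In form: {"linear": [[x, y, z], ...], "turn": [turn, ...]}. A call has 1 to 5 rows; each row shifts and turns the commanded pose from where the row before left it, along the tool's axes as they then stand; what a row does not reach is not made up. A row lasts 1/12 s, in which the tool goes at most 41.7 mm and 7.16 degrees, less where a joint would pass 70% of its speed; a pose out of reach is approached as far as the arm can. A call is refused whole if a number of a shift passes 41.7 or a number of a turn 0.125, either way. A call with a gripper value outside its range is refused whole. OPENING is the opening, from 0 (shut) to 1 (fully open), set as the call begins (- or left out, the last holds). The fingers move at their own pace and stop on an object; the grip force is fixed at half the most. Time passes only in rows, so rows that do not move let the fingers close. It gives the time, the measured TCP pose, the force, the opening and the grip force at its end, in the units of the state.
- ctrl.state(): the state, without advancing time (a new reading comes with each control period).
- ctrl.snapshot(name): name is "side" or "top"; returns a dict with "img" (480x640x3 uint8, red, green, blue), "camera_matrix" (3x3 intrinsics, pixels), "D" ([k1, k2, p1, p2, k3] as OpenCV has them; the pictures are not rectified), "R" (3x3) and "t" (3): a world point X has camera coordinates R X + t. Camera axes: x right, y down, z forward; pixel columns grow to the right and rows downward; lengths in m; the calibration is good to about 2 mm. A picture is of the moment at which its call begins. There is no depth.
- ctrl.hand_in(): hands the job in; it is judged then, once.
Trained networks look in the newest picture that a camera, given by its name, has taken for a name from the list of things; names that differ only in an ending like _2 or _b are one class to them, and where a whole thing is asked for, a point or a joint stands for the part that bears it (a point fixed in the world has none). Each returns a list of dicts, best first, with "conf" (0 to 1); they miss things now and then, are a little off and sometimes report something else, mostly with a low value. They report only what shows in the picture. A call takes as long as a camera call.
- ctrl.regions_of(thing, camera): "mask" (480x640 bool, what is visible of it) and "at" ([column, row] in pixels, amid what is visible of it).
- ctrl.tip_of(thing, camera): "at" ([column, row] in pixels: a listed point, or the origin of a listed thing).
The state is a dict: "clock": time; "joint_positions": joint angles; "joint_velocities": joint speeds; "effort": joint torques, N m; "position": TCP position; "tcp_rot": TCP orientation; "wrist_force": force on the tool from outside, world axes, zero at the start; "moment": the same for the moment, N m; "finger_gap": finger opening in m; "gripper_force": force on a finger pad.
Only numpy, scipy, OpenCV 4.12 (cv2) and the standard library are available. Lean on these libraries where they do the work, as an engineer would, in place of code of your own. Each camera call takes 0.05 s, during which the arm holds its last target. There are 200 camera calls.

## Working session

There is one attempt and no reset: what is moved stays moved. The work goes in short steps, Python scripts to look and compute and a shell command to move; the robot and the scene stay as the last step left them, time stands still between calls to the robot, and variables do not carry over. Pictures are saved under pics/ and viewed, at most 10 in all, crops included, and the job is handed in when it is done.

```bash
ls; mkdir -p pics
cat > h.py <<'E'
import numpy as np, cv2
from scipy.optimize import least_squares
from scipy.spatial.transform import Rotation as Ro
from station import ctrl
def snap(name, fn=None):
    s=ctrl.snapshot(name)
    s={k:(np.array(v,float) if k!='img' else v) for k,v in s.items()}
    if fn: cv2.imwrite('pics/'+fn, s['img'][...,::-1])
    return s
def proj(s,P):
    return cv2.projectPoints(np.atleast_2d(P).astype(float),cv2.Rodrigues(s['R'])[0],s['t'],s['camera_matrix'],s['D'])[0].reshape(-1,2)
def ray(s,uv):
    p=cv2.undistortPoints(np.array([[uv]],float),s['camera_matrix'],s['D'])[0,0]
    return -s['R'].T@s['t'], s['R'].T@np.array([p[0],p[1],1.])
def onz(s,uv,z):
    o,d=ray(s,uv); return o+d*(z-o[2])/d[2]
def tri(obs):
    A=np.zeros((3,3));b=np.zeros(3);L=[]
    for s,uv in obs:
        o,d=ray(s,uv); d=d/np.linalg.norm(d); M=np.eye(3)-np.outer(d,d); A+=M;b+=M@o;L.append((o,M))
    X=np.linalg.solve(A,b); return X,[float(np.linalg.norm(M@(X-o))) for o,M in L]
E
python3 - <<'E'
from h import *
S={c:snap(c,f'{c}0.png') for c in('top','side')}
for c in S: print(c, np.round(-S[c]['R'].T@S[c]['t'],3))
for n in ['pot','pot_grip','pot_slot','cell_left','cell_right','rail','rail_top','screw_bin','marker','marker_mid','driver','driver_tip','driver_grip','oil_bottle']:
    o={c:ctrl.tip_of(n,c) for c in S}
    print(n,{c:[(np.round(d['at'],1).tolist(),round(d['conf'],2)) for d in o[c][:2]] for c in o},end=' ')
    if all(o.values()):
        X,r=tri([(S[c],o[c][0]['at']) for c in S]); print(np.round(X,4),np.round(r,4))
    else: print()
print(ctrl.state())
E
```

```text
pics
top [ 0.533 -0.133  0.951]
side [ 0.598 -0.866  0.711]
pot {'top': [([279.2, 284.1], 0.61)], 'side': [([263.0, 266.6], 0.59)]} [ 0.4926 -0.0539 -0.0021] [0.0017 0.0017]
pot_grip {'top': [([283.1, 258.3], 0.62)], 'side': [([298.0, 212.1], 0.81)]} [ 0.5515 -0.0708  0.1344] [0.0053 0.0053]
pot_slot {'top': [([283.3, 261.6], 0.82)], 'side': [([286.2, 225.4], 0.72), ([383.0, 264.5], 0.31)]} [ 0.5386 -0.0696  0.1058] [0.002 0.002]
cell_left {'top': [([268.6, 284.9], 0.56)], 'side': [([264.7, 222.8], 0.63), ([216.4, 315.7], 0.59)]} [ 0.4964 -0.0412  0.0886] [0.0003 0.0003]
cell_right {'top': [([287.5, 289.6], 0.71), ([304.4, 139.7], 0.6)], 'side': [([259.0, 233.0], 0.6)]} [ 0.4894 -0.0775  0.094 ] [0.0012 0.0012]
rail {'top': [([338.4, 195.8], 0.68), ([361.0, 293.0], 0.28)], 'side': []} 
rail_top {'top': [([346.6, 185.0], 0.89)], 'side': [([382.1, 265.2], 0.79), ([286.1, 227.7], 0.6)]} [ 0.6873 -0.1847  0.1206] [0.003 0.003]
screw_bin {'top': [([359.7, 294.3], 0.72)], 'side': [([241.7, 335.3], 0.89)]} [ 0.4741 -0.223  -0.0014] [0.0018 0.0018]
marker {'top': [([361.0, 291.3], 0.75), ([2
[... 818 characters left out ...]
ositions': array([ 1.17700158e+00,  1.25807269e-01, -3.96312275e-02,  1.40544420e+00,
        2.04090855e-05,  1.57081935e+00]), 'joint_velocities': array([ 6.27959619e-05, -4.05624385e-04, -8.23164204e-04,  1.18689968e-03,
        9.82654131e-05, -2.05882506e-03]), 'effort': array([ 1.94946779e-04, -4.35701358e+01,  3.53084743e+01,  1.45255282e-03,
        3.07084338e-05,  5.74982877e-06]), 'position': array([0.20141589, 0.48477373, 0.2312764 ]), 'tcp_rot': array([-6.14610474e-01, -3.08084833e+00,  1.26781912e-04]), 'wrist_force': array([-0.16678691,  0.05338005, -0.06692599]), 'moment': array([-0.02032423,  0.0405812 , -0.02193809]), 'gripper_force': 0.0, 'finger_gap': 0.08530451197951085}
```

Run:
```python
import cv2
t=cv2.imread('pics/top0.png')[100:360,220:480]; s=cv2.imread('pics/side0.png')[150:410,180:480]
import numpy as np
cv2.imwrite('pics/topc.png',cv2.resize(t,None,fx=2.3,fy=2.3,interpolation=2))
cv2.imwrite('pics/sidec.png',cv2.resize(s,None,fx=2.3,fy=2.3,interpolation=2))
```

```text
(no output)
```

View pics/topc.png

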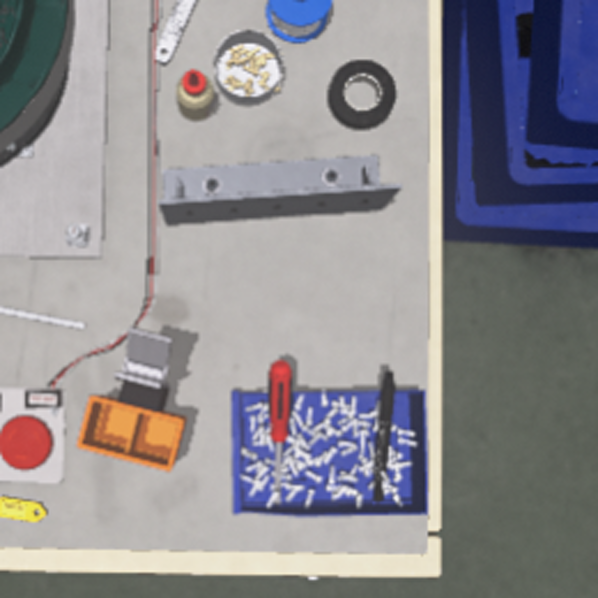

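View pics/sidec.png

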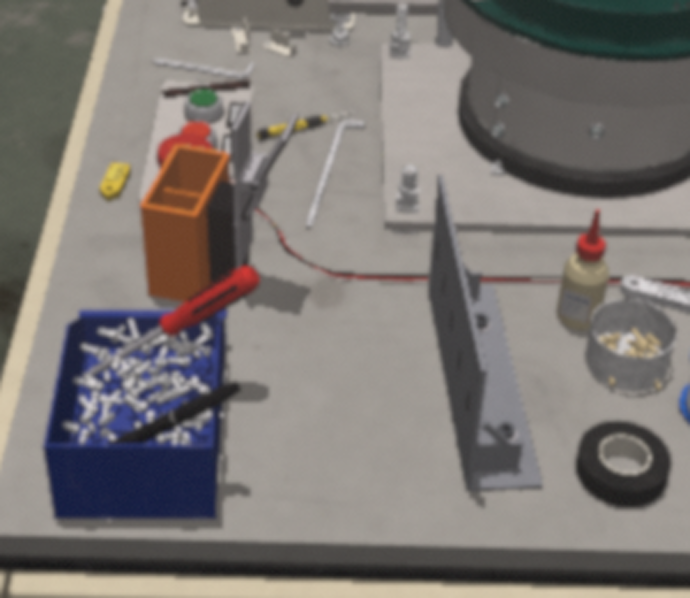

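```bash
cat >> h.py <<'E'
POT={'pot':(0,0,0),'pot_grip':(.0625,0,.138),'pot_slot':(.049,0,.101),'cell_left':(0,.01925,.088),'cell_right':(0,-.01925,.088)}
def fit(model,x0,N=2,free_z=False,gate=12):
    """robust fit of x,y,yaw(,z) to keypoint detections in both views"""
    obs=[]
    for _ in range(N):
        for c in('top','side'):
            s=snap(c)
            for n,p in model.items():
                x=np.array(list(x0)+[0]*(4-len(x0)),float)
                P=Ro.from_euler('z',x[2]).apply(p)+[x[0],x[1],x[3]]
                q=proj(s,P)[0]
                d=[k for k in ctrl.tip_of(n,c) if np.linalg.norm(np.array(k['at'])-q)<gate]
                if d: obs.append((s,p,np.array(d[0]['at']),n,c))
    def f(x):
        z=x[3] if free_z else (x0[3] if len(x0)>3 else 0)
        return np.concatenate([(proj(s,Ro.from_euler('z',x[2]).apply(p)+[x[0],x[1],z])[0]-u) for s,p,u,_,_ in obs])
    x=np.array(x0[:4] if free_z else x0[:3],float)
    r=least_squares(f,x,loss='soft_l1',x_scale=[.01,.01,.1]+([.01] if free_z else []))
    res=f(r.x).reshape(-1,2)
    return r.x,[(n,c[0],np.round(e,1).tolist()) for (_,_,_,n,c),e in zip(obs,res)]
E
python3 - <<'E'
from h import *
x,e=fit(POT,[.4926,-.0539,-.25],3); print(np.round(x,4)); print(e[:9])
S=snap('top')
m=max(ctrl.regions_of('rail','top'),key=lambda d:d['conf']); print(m['conf'],m['mask'].sum())
I=S['img'].astype(float).mean(2)
# dark front face of sheet: per column top edge of dark band
c=np.argwhere(m['mask']); print(c.min(0),c.max(0))
pts=[]
for u in range(298,384,4):
    col=cv2.GaussianBlur(I,(1,3),0)[170:202,u]; g=np.diff(col); k=g.argmin(); 
    if u%12==10 or 1: print(u,170+k+.5,round(g[k],1),'|',170+g[k:].argmax()+k+.5)
g=cv2.cvtColor(S['img'],cv2.COLOR_RGB2BGR)[155:215,280:405]
cv2.imwrite('pics/rail.png',cv2.resize(g,None,fx=6.4,fy=6.4,interpolation=0))
E
```

```text
[ 0.4917 -0.0558 -0.2604]
[('pot', 't', [-1.4, 3.9]), ('pot_grip', 't', [2.3, -0.6]), ('pot_slot', 't', [0.6, -0.3]), ('cell_left', 't', [-2.9, -3.2]), ('cell_right', 't', [-0.1, 0.6]), ('pot', 's', [-0.5, -1.3]), ('pot_grip', 's', [1.0, -1.2]), ('pot_slot', 's', [-1.7, -3.2]), ('cell_left', 's', [-0.7, 0.1])]
0.59 2327
[168 289] [196 393]
298 187.5 -24.7 | 196.5
302 187.5 -35.2 | 196.5
306 187.5 -40.5 | 196.5
310 187.5 -33.4 | 196.5
314 186.5 -32.8 | 195.5
318 186.5 -37.0 | 195.5
322 186.5 -37.9 | 195.5
326 185.5 -33.8 | 195.5
330 185.5 -35.2 | 194.5
334 185.5 -38.2 | 194.5
338 185.5 -34.7 | 194.5
342 184.5 -29.4 | 193.5
346 184.5 -36.7 | 193.5
350 184.5 -41.4 | 193.5
354 184.5 -31.0 | 193.5
358 183.5 -32.8 | 192.5
362 183.5 -38.5 | 192.5
366 183.5 -38.0 | 192.5
370 182.5 -29.8 | 191.5
374 182.5 -36.4 | 191.5
378 182.5 -40.1 | 191.5
382 182.5 -36.1 | 191.5
```

View pics/rail.png

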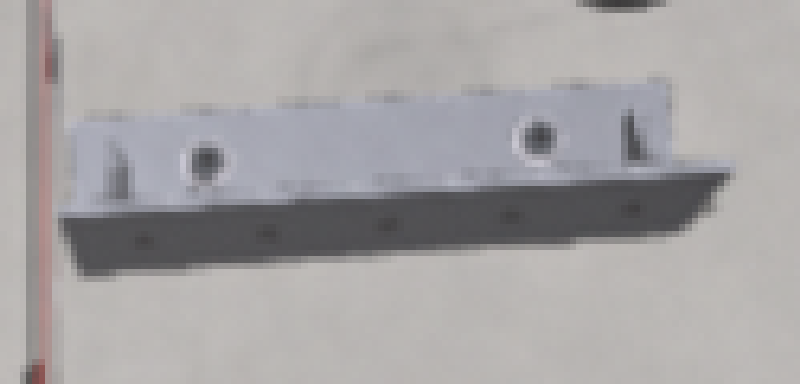

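Run:
```python
from h import *
S=snap('top')
I=cv2.GaussianBlur(S['img'].astype(float).mean(2),(1,3),0)
us=np.arange(294,390,2); v=[]
for u in us:
    g=np.diff(I[175:192,u]); k=g.argmin(); w=-g[max(k-1,0):k+2]; v.append(175+.5+k+(w*np.arange(-1,2)).sum()/w.sum())
p=np.polyfit(us,v,1); r=np.polyval(p,us)-v; ok=abs(r)<1; p=np.polyfit(us[ok],np.array(v)[ok],1); print(p,ok.mean())
L,R=[onz(S,(u,np.polyval(p,u)),.115) for u in(288.9,393.9)]
d=L-R; print('rail L,R',L,R,'len',np.linalg.norm(d)); yaw=np.arctan2(-d[0],d[1]); c=(L+R)/2+.002*np.array([np.cos(yaw),np.sin(yaw),0]); print('railtop',c,'yaw',yaw)
# pot rim yaw
f=lambda x,y:onz(S,(220+x/2.3-.5,100+y/2.3-.5),.088)
a,b=f(92,396),f(187,418); d=a-b; print('pot far rim',a,b,np.linalg.norm(d),'yaw',np.arctan2(-d[0],d[1]))
yp=np.arctan2(-d[0],d[1]); print('pot c from rim',(a+b)/2-.0215*np.array([np.cos(yp),np.sin(yp),0]))
m=max(ctrl.regions_of('pot','top'),key=lambda d:d['conf'])
hsv=cv2.cvtColor(S['img'],cv2.COLOR_RGB2HSV); o=((hsv[...,0]>5)&(hsv[...,0]<20)&(hsv[...,1]>120)); o[:,:250]=0;o[:260]=0;o[:,310:]=0
print(o.sum(),cv2.minAreaRect(np.argwhere(o)[:,::-1].astype(np.float32)))
# gripper axes
M=Ro.from_rotvec(ctrl.state()['tcp_rot']).as_matrix(); print(np.round(M,3))
```

```text
[-6.90959157e-02  2.08447334e+02] 0.9791666666666666
rail L,R [ 0.67683457 -0.07752026  0.115     ] [ 0.69417932 -0.2736532   0.115     ] len 0.19689836788049123
railtop [ 0.68749917 -0.17541055  0.115     ] yaw 0.08820421001714537
pot far rim [ 0.52079569 -0.02322025  0.088     ] [ 0.50408422 -0.10218054  0.088     ] 0.08070935878686385 yaw -0.20856626255287689
pot c from rim [ 0.49140588 -0.05824866  0.088     ]
979 ((276.6465148925781, 287.6490783691406), (42.66356658935547, 23.948957443237305), 14.534454345703125)
[[-0.923  0.384 -0.   ]
 [ 0.384  0.923 -0.   ]
 [ 0.    -0.    -1.   ]]
```

View pics/top0.png

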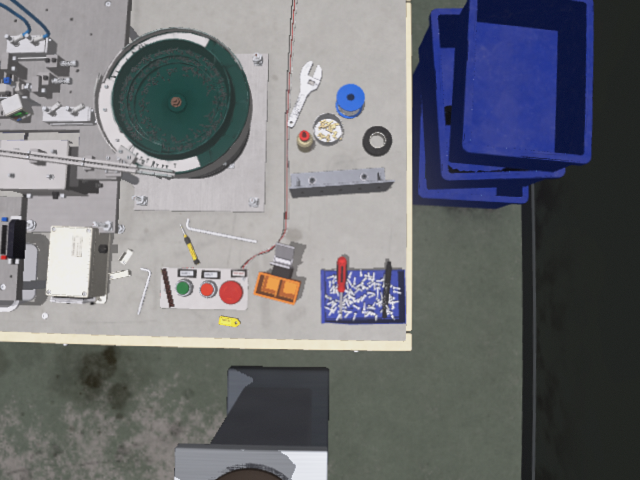

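```bash
A='x'; 
python3 -m pendant '{"linear":[[-32,-22.5,0],[-32,-22.5,0],[-32,-22.5,0],[-32,-22.5,0],[-32,-22.5,0]],"turn":[0,0,0,0,0]}' 1 >/dev/null
python3 -m pendant '{"linear":[[-32,-22.5,0],[-32,-22.5,0],[-32,-22.5,0],[-32,-22.5,0],[-32,-22.5,0]],"turn":[0,0,0,0,0]}' >/dev/null
python3 -m pendant '{"linear":[[-32,-22.5,0],[-32,-22.5,0],[-32,-22.5,0],[-32,-22.5,0],[-32,-22.5,0]],"turn":[0,0,0,0,0]}' >/dev/null
python3 -m pendant '{"linear":[[-29,-20.5,0],[-29,-20.5,0],[0,0,0],[0,0,0],[0,0,0]],"turn":[0,0,0.125,0.125,0.125]}' >/dev/null
python3 -m pendant '{"linear":[[0,0,0],[0,0,0],[0,0,0],[0,0,0],[0,0,0]],"turn":[0.125,0.125,0.125,0.125,0.125]}' >/dev/null
python3 -m pendant '{"linear":[[0,0,0],[0,0,0],[0,0,0],[0,0,0],[0,0,0]],"turn":[0.125,0.125,0.125,0.037,0]}'
python3 -c "
from h import *
s=ctrl.state();M=Ro.from_rotvec(s['tcp_rot']).as_matrix();print(s['position'],np.arctan2(M[1,1],M[0,1]),s['joint_positions'])
print('tool move mm',M.T@(np.array([.552,-.0715,.119])-s['position'])*1000)"
```

```text
clock: 6.0
position: [0.553, -0.0712, 0.2312]
tcp_rot: [-2.467, -1.945, 0.0]
wrist_force: [-0.0, 0.6, 0.0]
finger_gap: 0.0855
gripper_force: 0.0
[ 0.55302149 -0.07116963  0.2312499 ] -0.23585370705727668 [-1.27995502e-01  1.88174918e-01  3.39738659e-02  1.41667461e+00
  1.25207716e-05  1.67865453e+00]
tool move mm [ -0.56035485  -0.90700738 112.24997015]
```

```bash
python3 -m pendant '{"linear":[[0,0,30],[0,0,30],[0,0,27],[0,0,15],[0,0,10]],"turn":[0,0,0,0,0]}' >/dev/null
python3 -m pendant '{"linear":[[0,0,0],[0,0,0],[0,0,0],[0,0,0]],"turn":[0,0,0,0]}'
python3 -m pendant '{"linear":[[0,0,0],[0,0,0],[0,0,0],[0,0,0],[0,0,0]],"turn":[0,0,0,0,0]}' 0.1
python3 -m pendant '{"linear":[[0,0,0],[0,0,0],[0,0,0],[0,0,0],[0,0,0]],"turn":[0,0,0,0,0]}' 0
python3 -c "
from h import *
s=snap('side','g1.png');cv2.imwrite('pics/g1c.png',cv2.resize(s['img'][140:300,180:380,::-1],None,fx=3.5,fy=3.5))"
```

```text
clock: 6.75
position: [0.554, -0.0713, 0.1209]
tcp_rot: [2.465, 1.945, 0.003]
wrist_force: [-0.8, -1.1, 0.3]
finger_gap: 0.0857
gripper_force: 0.0
clock: 7.17
position: [0.5541, -0.0713, 0.1209]
tcp_rot: [2.465, 1.944, 0.003]
wrist_force: [-0.9, 0.3, 9.3]
finger_gap: 0.0256
gripper_force: 12.3
clock: 7.58
position: [0.5523, -0.0709, 0.1214]
tcp_rot: [-2.466, -1.946, -0.001]
wrist_force: [-4.9, 1.9, 15.3]
finger_gap: 0.0212
gripper_force: 57.3
```

View pics/g1c.png

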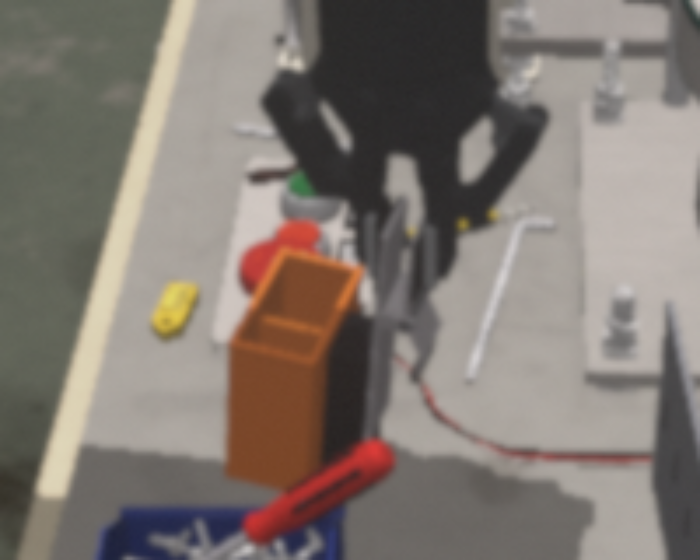

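```bash
python3 -m pendant '{"linear":[[0,0,-10],[0,0,-25],[0,0,-30],[0,0,-30],[0,0,-25]],"turn":[0,0,0,0,0]}'
python3 -m pendant '{"linear":[[-14,31.2,0],[-14,31.2,0],[-14,31.2,0],[-14,31.2,0],[-14,31.2,0]],"turn":[0,0,0,0,0]}' >/dev/null
python3 -m pendant '{"linear":[[0,0,0],[0,0,0],[0,0,0],[0,0,0],[0,0,0]],"turn":[-0.108,-0.108,-0.108,0,0]}'
python3 - <<'E'
from h import *
s=ctrl.state();M=Ro.from_rotvec(s['tcp_rot']).as_matrix();ya=np.arctan2(M[1,1],M[0,1]);print(s['position'],ya,s['joint_positions'])
print('tool move mm',M.T@(np.array([.6875,-.1754,.241])-s['position'])*1000)
p=s['position'][:2]-.052*np.array([np.cos(ya),np.sin(ya)])
x,e=fit(POT,[p[0],p[1],ya,.12],2,True,20);print(x);print(e)
print('slot',Ro.from_euler('z',x[2]).apply(POT['pot_slot'])+[x[0],x[1],x[3]], 'predicted', p+.049*np.array([np.cos(ya),np.sin(ya)]))
for c in('top','side'):
    S=snap(c,f'h_{c}.png')
a=cv2.imread('pics/h_top.png')[120:340,240:420];b=cv2.imread('pics/h_side.png')[120:340,220:460]
cv2.imwrite('pics/hc.png',cv2.resize(np.hstack([a,b]),None,fx=1.9,fy=1.9))
E
```

```text
clock: 8.05
position: [0.553, -0.0712, 0.2413]
tcp_rot: [2.466, 1.945, 0.001]
wrist_force: [0.8, -0.0, -1.8]
finger_gap: 0.0187
gripper_force: 60.6
clock: 8.88
position: [0.6884, -0.1756, 0.2388]
tcp_rot: [-2.123, -2.314, 0.001]
wrist_force: [-0.3, 0.4, -2.9]
finger_gap: 0.0189
gripper_force: 61.1
[ 0.68844238 -0.17559926  0.23878678] 0.08598108107815502 [-2.49739564e-01  5.08699225e-01  4.97904019e-01  1.56083305e+00
 -6.66755631e-06  1.23507579e+00]
tool move mm [ 0.28004387 -0.92352973 -2.21241941]
[ 0.63929042 -0.16159796 -0.07513829  0.10531427]
[('pot', 's', [1.3, -0.0]), ('pot_grip', 's', [-2.5, 0.3]), ('pot_slot', 's', [-0.7, -0.0]), ('cell_left', 's', [2.8, -0.3]), ('cell_right', 's', [-1.3, 1.2]), ('pot', 's', [-0.2, 0.9]), ('pot_grip', 's', [0.7, -1.6]), ('pot_slot', 's', [-1.6, -0.5]), ('cell_left', 's', [1.0, -2.0]), ('cell_right', 's', [0.4, 1.3])]
slot [ 0.68815217 -0.16527627  0.20631427] predicted [ 0.68545346 -0.17585689]
```

View pics/hc.png

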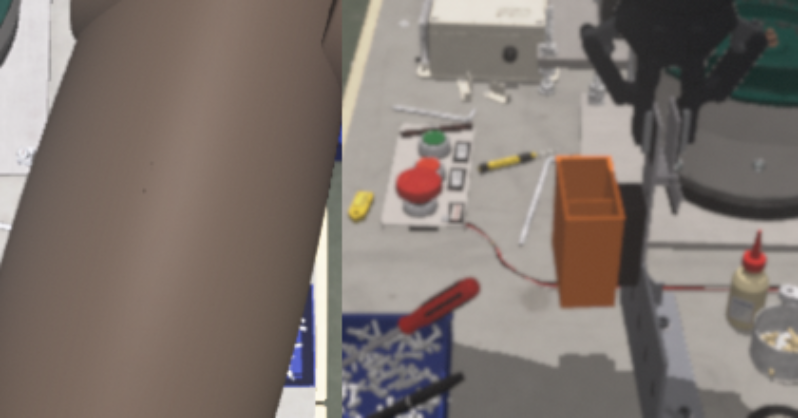

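```bash
cat >> h.py <<'E'
from scipy.optimize import minimize
BOX=np.array([[x,y,z] for x in(-.0215,.0215) for y in(-.03975,.03975) for z in(0,.088)])
def orange(img):
    h=cv2.cvtColor(img,cv2.COLOR_RGB2HSV); m=((h[...,0]>4)&(h[...,0]<20)&(h[...,1]>130)&(h[...,2]>60)).astype(np.uint8)
    n,l,st,_=cv2.connectedComponentsWithStats(m); k=1+st[1:,4].argmax()
    c=np.argwhere(l==k)[:,::-1].astype(np.int32); o=np.zeros((480*4,640*4),np.uint8); cv2.fillConvexPoly(o,cv2.convexHull(c)*4+2,1); return o,c
def iou(s,o,x,y,z,eul):
    P=Ro.from_euler('zyx',eul).apply(BOX)+[x,y,z]
    q=cv2.convexHull((proj(s,P)*4+2).astype(np.float32)); r=np.zeros_like(o); cv2.fillConvexPoly(r,np.round(q).astype(np.int32),1)
    return (r&o).sum()/(r|o).sum()
E
python3 - <<'E'
from h import *
s=snap('side');o,c=orange(s['img']);st=ctrl.state();M=Ro.from_rotvec(st['tcp_rot']).as_matrix();ya=np.arctan2(M[1,1],M[0,1])
p=st['position'][:2]-.052*np.array([np.cos(ya),np.sin(ya)])
print(c.min(0),c.max(0),'pred',p,ya,iou(s,o,p[0],p[1],.1174,[ya,0,0]))
f=lambda v:-iou(s,o,p[0]+v[0]/100,p[1],.1174+v[1]/100,[ya+v[2]/10,v[3]/10,v[4]/10])
for mask in([1,1,0,0,0],[1,1,1,0,0],[1,1,1,1,1]):
    k=np.flatnonzero(mask)
    def g(w):
        v=np.zeros(5);v[k]=w;return f(v)
    best=min((minimize(g,w0,method='Nelder-Mead',options=dict(initial_simplex=np.vstack([w0,w0+.5*np.eye(len(k))]))) for w0 in(np.zeros(len(k)),np.full(len(k),.3))),key=lambda r:r.fun)
    print(mask,np.round(best.x,2),best.fun)
E
```

```text
[332 202] [369 280] pred [ 0.63665115 -0.18019569] 0.08897256579965404 0.9245582186272031
[1, 1, 0, 0, 0] [0.1  0.11] -0.9465514036066184
[1, 1, 1, 0, 0] [ 0.08  0.14 -0.13] -0.953480180349427
[1, 1, 1, 1, 1] [ 0.05  0.32 -0.18  0.03 -0.11] -0.954949029924367
```

```bash
python3 -m pendant '{"linear":[[0,-3,0],[0,0,12],[0,0,15],[0,0,15],[0,0,0]],"turn":[0,0,0,0,0]}'
python3 -m pendant '{"linear":[[0,0,12],[0,0,12],[0,0,12],[0,0,8],[0,0,0]],"turn":[0,0,0,0,0]}'
```

```text
clock: 10.65
position: [0.684, -0.1756, 0.1939]
tcp_rot: [-2.118, -2.315, 0.004]
wrist_force: [-0.2, 0.2, -2.8]
finger_gap: 0.0188
gripper_force: 61.1
clock: 11.07
position: [0.6846, -0.1756, 0.1518]
tcp_rot: [-2.119, -2.316, 0.002]
wrist_force: [0.6, 0.8, -2.4]
finger_gap: 0.0191
gripper_force: 61.1
```

```bash
python3 -m pendant '{"linear":[[0,0,5],[0,0,5],[0,0,2],[0,0,0]],"turn":[0,0,0,0]}'
python3 -m pendant '{"linear":[[0,0,2],[0,0,2],[0,0,0]],"turn":[0,0,0]}'
python3 -m pendant '{"linear":[[0,0,1.5],[0,0,0]],"turn":[0,0]}'
```

```text
clock: 11.4
position: [0.6853, -0.1758, 0.141]
tcp_rot: [-2.12, -2.318, 0.0]
wrist_force: [0.0, -0.4, -1.9]
finger_gap: 0.0193
gripper_force: 61.1
clock: 11.65
position: [0.6857, -0.1759, 0.1377]
tcp_rot: [2.12, 2.318, 0.001]
wrist_force: [0.2, -0.1, -1.9]
finger_gap: 0.0189
gripper_force: 61.1
clock: 11.82
position: [0.6857, -0.1759, 0.1375]
tcp_rot: [2.119, 2.317, 0.001]
wrist_force: [-1.5, 1.1, 5.4]
finger_gap: 0.0188
gripper_force: 62.2
```

Run:
```python
from h import *
s=snap('side');o,c=orange(s['img']);st=ctrl.state();M=Ro.from_rotvec(st['tcp_rot']).as_matrix();ya=np.arctan2(M[1,1],M[0,1])
p=st['position'][:2]-.052*np.array([np.cos(ya),np.sin(ya)]); y=-.180
for z0 in (st['position'][2]-.1214,):
  f=lambda v:-iou(s,o,p[0]+v[0]/100,y,z0+v[1]/100,[ya,0,0])
  r=minimize(f,[0,0],method='Nelder-Mead',options=dict(initial_simplex=[[0,0],[.5,0],[0,.5]])); print(p,z0,r.x,r.fun)
```

```text
[ 0.63388782 -0.18048942] 0.016089187571135907 [0.09912109 0.09790039] -0.9544880917219343
```

```bash
python3 -m pendant '{"linear":[[0,0,1.5],[0,0,1],[0,0,0]],"turn":[0,0,0]}'
```

```text
clock: 12.12
position: [0.6857, -0.1759, 0.1374]
tcp_rot: [2.118, 2.315, 0.003]
wrist_force: [-6.5, 1.7, 14.7]
finger_gap: 0.0191
gripper_force: 63.7
```

```bash
python3 -m pendant '{"linear":[[0,0,0],[0,0,0],[0,0,0]],"turn":[0,0,0]}' 0.35
python3 -m pendant '{"linear":[[0,0,0],[0,0,0],[0,0,0]],"turn":[0,0,0]}' 1
python3 - <<'E'
from h import *
s=snap('side','r1.png');o,c=orange(s['img']);ya=.088;p=np.array([.6375,-.180])
f=lambda v:-iou(s,o,p[0]+v[0]/100,p[1],.014+v[1]/100,[ya,v[2]/10,v[3]/10])
for w in (np.zeros(4),np.full(4,.3)):
  r=minimize(f,w,method='Nelder-Mead',options=dict(initial_simplex=np.vstack([w,w+.4*np.eye(4)]))); print(np.round(r.x,2),r.fun)
cv2.imwrite('pics/r1c.png',cv2.resize(s['img'][150:310,290:490,::-1],None,fx=3.5,fy=3.5))
E
```

```text
clock: 12.37
position: [0.6867, -0.1759, 0.1358]
tcp_rot: [2.118, 2.316, 0.004]
wrist_force: [0.7, 1.2, 8.3]
finger_gap: 0.0298
gripper_force: 8.9
clock: 12.62
position: [0.6852, -0.1758, 0.1328]
tcp_rot: [-2.12, -2.318, 0.001]
wrist_force: [-0.1, -0.7, 0.1]
finger_gap: 0.0654
gripper_force: 0.0
[ 0.37  0.03 -0.53  0.08] -0.9578099476144877
[ 0.39  0.43 -0.56  1.09] -0.9586515074382035
```

View pics/r1c.png

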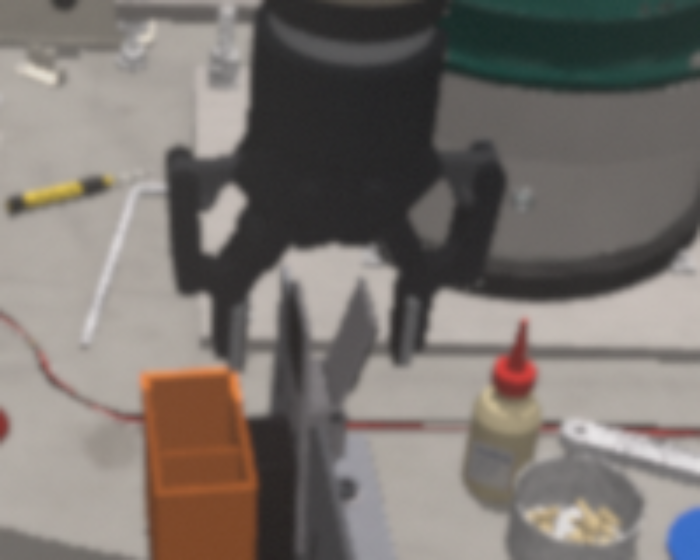

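```bash
python3 -m pendant '{"linear":[[0,0,-20],[0,0,-30],[0,0,-30],[0,0,-25],[0,0,0]],"turn":[0,0,0,0,0]}'
python3 - <<'E'
from h import *
s=snap('side'); T=snap('top')  # calibration only
img=cv2.imread('pics/top0.png')[...,::-1]; h=cv2.cvtColor(np.ascontiguousarray(img),cv2.COLOR_RGB2HSV)
def line(m,box):
    z=np.zeros_like(m); z[box[1]:box[3],box[0]:box[2]]=m[box[1]:box[3],box[0]:box[2]]
    n,l,st,_=cv2.connectedComponentsWithStats(z.astype(np.uint8),connectivity=8); k=1+st[1:,4].argmax()
    c=np.argwhere(l==k)[:,::-1].astype(float); mu=c.mean(0); v=np.linalg.svd(c-mu,full_matrices=False)[2][0]; v*=-np.sign(v[1])
    t=(c-mu)@v; return mu,v,t.min(),t.max(),st[k,4]
red=((h[...,0]<8)|(h[...,0]>172))&(h[...,1]>110)
dark=img.max(2)<70
for n,m,b in(('driver',red,(325,245,360,330)),('marker',dark,(368,245,402,330))):
    mu,v,a,bb,N=line(m,b); print(n,mu,v,a,bb,N,'ends',mu+v*a,mu+v*bb)
    if n=='driver': zs=(.006+.080*.629+.007,.006+.160*.629)
    else: zs=(.012,.003+.005+.14*.588+.004)
    L=onz(T,mu+v*a,zs[0]);U=onz(T,mu+v*bb,zs[1]); print(' low',L,'high',U,'yaw of axis',np.arctan2(U[1]-L[1],U[0]-L[0]),np.linalg.norm(U-L))
blue=(h[...,0]>105)&(h[...,0]<130)&(h[...,1]>120); z=np.zeros_like(blue); z[250:335,312:408]=blue[250:335,312:408]
r=cv2.minAreaRect(np.argwhere(z)[:,::-1].astype(np.float32)); print('bin',r); 
for q in cv2.boxPoints(r): print(q,onz(T,q,.07))
print('side rail_top proj',proj(s,[.6875,-.1754,.115]))
E
```

```text
clock: 13.08
position: [0.6867, -0.1762, 0.2442]
tcp_rot: [2.116, 2.313, 0.006]
wrist_force: [-0.1, 0.7, 0.5]
finger_gap: 0.0853
gripper_force: 0.0
driver [341.36734694 273.34693878] [ 0.02508577 -0.9996853 ] -17.706892562632838 16.382750788847755 245 ends [340.92315599 291.04825903] [341.77832078 256.96934359]
 low [ 0.48551084 -0.1799514   0.06332   ] high [ 0.55109065 -0.17835713  0.10664   ] yaw of axis 0.02430550246430969 0.07861218042562555
marker [387.87209302 272.93023256] [ 0.07918607 -0.99685985] -9.268716786888357 10.985224539620555 86 ends [387.13813981 282.16984421] [388.74196973 261.97950324]
 low [ 0.50256641 -0.27813121  0.012     ] high [ 0.54335854 -0.26815048  0.09432   ] yaw of axis 0.2399587476977927 0.09241317743835437
bin ((363.12591552734375, 295.6708984375), (51.009788513183594, 83.3091812133789), 88.83085632324219)
[320.95956 271.02124] [ 0.52393149 -0.14027134  0.07      ]
[404.25143 269.3214 ] [ 0.52986309 -0.30241115  0.07      ]
[405.29227 320.32056] [ 0.43128055 -0.30518564  0.07      ]
[322.0004 322.0204] [ 0.42568235 -0.14394661  0.07      ]
side rail_top proj [[379.63089112 264.2121931 ]]
```

Run:
```python
from h import *
T=snap('top')
L=onz(T,(384.7,316.5),.01);U=onz(T,(388.3,260),.092);print(L,U,np.linalg.norm(U-L),np.arctan2(U[1]-L[1],U[0]-L[0]))
# refined: marker mid detections
for c,uv in(('top',(384.8,293.8)),): print(onz(T,uv,.049))
d=(U-L)/np.linalg.norm(U-L); print('pt 105mm from low',L+d*.105)
st=ctrl.state();M=Ro.from_rotvec(st['tcp_rot']).as_matrix();print(st['position'],np.arctan2(M[1,1],M[0,1]),st['joint_positions'])
print(T['img'][255:300:5,384:394].max(2))
```

```text
[ 0.43166793 -0.27407115  0.01      ] [ 0.54712924 -0.26764397  0.092     ] 0.14176255791624875 0.05560777760068502
[ 0.48066005 -0.26797615  0.049     ]
pt 105mm from low [ 0.51718725 -0.2693107   0.07073536]
[ 0.68548016 -0.17588968  0.23760033] 0.0889380688785215 [-2.51153908e-01  5.01298533e-01  4.83679687e-01  1.55369048e+00
 -4.93605854e-05  1.23070439e+00]
[[110 108 106 108 106 105 105 103 102 101]
 [108 106 107 107 105 105 104 103 102 100]
 [107 106 106 104 105 103 102 102 100  99]
 [108 107 105 105 104 103 102 100 100  99]
 [106 105 105 104 103 101 101 100  98  98]
 [105 104 103 103 102 100 100  99  98  95]
 [104 103 102 101 101  99  98  97  95  94]
 [103 102 100 100  99  99  97  94  93  93]
 [102 101 100  99  97  97  96  94  93  91]]
```

```bash
python3 -m pendant '{"linear":[[2.6,-35.6,0],[2.6,-35.6,0],[2.6,-35.6,0],[2.6,-35.6,0],[2.6,-35.6,0]],"turn":[0,0,0,0,0]}' 0.38 >/dev/null
python3 -m pendant '{"linear":[[0,0,0],[0,0,0],[0,0,0],[0,0,0],[0,0,0]],"turn":[0.125,0.125,0.125,0.125,0.125]}' >/dev/null
python3 -m pendant '{"linear":[[0,0,0],[0,0,0],[0,0,0],[0,0,0],[0,0,0]],"turn":[0.125,0.125,0.125,0.125,0.125]}' >/dev/null
python3 -m pendant '{"linear":[[0,0,0],[0,0,0],[0,0,0],[0,0,0]],"turn":[0.125,0.125,0.125,0]}'
cat > w.py <<'E'
import sys
from h import *
s=ctrl.state();M=Ro.from_rotvec(s['tcp_rot']).as_matrix();print(np.round(s['position'],4),'ang',np.arctan2(M[1,1],M[0,1]),'j',np.round(s['joint_positions'],2),'gap',s['finger_gap'],'F',np.round(s['wrist_force'],1))
if len(sys.argv)>3: print('tool move mm',np.round(M.T@(np.array([float(a) for a in sys.argv[1:4]])-s['position'])*1000,1))
E
python3 w.py .507 -.179 .058
```

```text
clock: 14.82
position: [0.5062, -0.1784, 0.2364]
tcp_rot: [-3.14, -0.05, 0.005]
wrist_force: [0.7, 0.1, 0.0]
finger_gap: 0.0326
gripper_force: 0.0
[ 0.5062 -0.1784  0.2364] ang -1.5391410086258088 j [-0.34  0.15  0.    1.42 -0.    2.77] gap 0.03255014297867941 F [0.7 0.1 0. ]
tool move mm [  1.4   0.8 178.4]
```

```bash
python3 -m pendant '{"linear":[[1,0.5,20],[0,0,35],[0,0,35],[0,0,30],[0,0,15]],"turn":[0,0,0,0,0]}' 
python3 -m pendant '{"linear":[[0,0,15],[0,0,14],[0,0,10],[0,0,6],[0,0,0]],"turn":[0,0,0,0,0]}'
python3 -m pendant '{"linear":[[0,0,0],[0,0,0],[0,0,0],[0,0,0]],"turn":[0,0,0,0]}' 0
python3 -m pendant '{"linear":[[0,0,-10],[0,0,-25],[0,0,-35],[0,0,-35],[0,0,-35]],"turn":[0,0,0,0,0]}'
python3 - <<'E'
from h import *
s=snap('side','d1.png'); 
for n in('driver_tip','driver_grip','driver'):print(n,[(d['at'],d['conf']) for d in ctrl.tip_of(n,'side')])
cv2.imwrite('pics/d1c.png',cv2.resize(s['img'][180:380,180:380,::-1],None,fx=2.9,fy=2.9))
E
```

```text
clock: 15.23
position: [0.505, -0.1781, 0.098]
tcp_rot: [-3.139, -0.061, 0.01]
wrist_force: [0.5, 1.2, -0.1]
finger_gap: 0.0321
gripper_force: 0.0
clock: 15.65
position: [0.5068, -0.1787, 0.0565]
tcp_rot: [-3.14, -0.057, 0.005]
wrist_force: [-0.8, 0.3, 0.2]
finger_gap: 0.0323
gripper_force: 0.0
clock: 15.98
position: [0.5085, -0.1793, 0.0591]
tcp_rot: [3.141, 0.055, 0.002]
wrist_force: [-0.1, -0.1, -0.0]
finger_gap: 0.0181
gripper_force: 58.5
clock: 16.4
position: [0.5077, -0.179, 0.2008]
tcp_rot: [3.141, 0.055, 0.001]
wrist_force: [1.7, -0.8, -0.8]
finger_gap: 0.0181
gripper_force: 58.5
driver_tip [([208.3, 248.6], 0.74)]
driver_grip [([267.5, 206.7], 0.92)]
driver [([245.7, 216.4], 0.98)]
```

View pics/d1c.png

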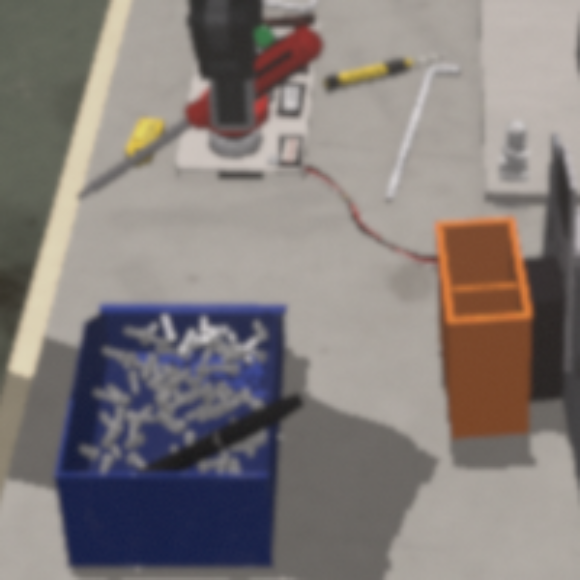

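```bash
python3 - <<'E'
from h import *
s=snap('side');st=ctrl.state()
def ony(s,uv,y):
    o,d=ray(s,uv); return o+d*(y-o[1])/d[1]
P={}
for n in('driver_tip','driver_grip','driver'):
    P[n]=ony(s,ctrl.tip_of(n,'side')[0]['at'],-.1795); print(n,P[n],P[n]-st['position'])
d=P['driver_grip']-P['driver_tip'];print(np.linalg.norm(d),np.degrees(np.arctan2(d[2],d[0])))
E
python3 -m pendant '{"linear":[[0,0,0],[0,0,0],[0,0,0],[0,0,0],[0,0,0]],"turn":[-0.125,-0.125,-0.125,-0.125,-0.125]}' >/dev/null
python3 -m pendant '{"linear":[[0,0,0],[0,0,0],[0,0,0],[0,0,0],[0,0,0]],"turn":[-0.125,-0.125,-0.125,-0.125,-0.125]}' >/dev/null
python3 -m pendant '{"linear":[[0,0,0],[0,0,0],[0,0,0],[0,0,0],[0,0,0]],"turn":[-0.125,-0.125,-0.125,-0.125,-0.125]}' >/dev/null
python3 -m pendant '{"linear":[[0,0,0],[0,0,0],[0,0,0],[0,0,0],[0,0,0]],"turn":[-0.125,-0.125,-0.125,-0.125,-0.125]}' >/dev/null
python3 -m pendant '{"linear":[[0,0,0],[0,0,0],[0,0,0],[0,0,0],[0,0,0]],"turn":[-0.125,-0.125,-0.125,-0.125,-0.125]}' >/dev/null
python3 -m pendant '{"linear":[[0,0,0],[0,0,0]],"turn":[-0.075,0]}'
python3 - <<'E'
from h import *
s=snap('side');st=ctrl.state();M=Ro.from_rotvec(st['tcp_rot']).as_matrix();print(np.round(st['position'],4),np.arctan2(M[1,1],M[0,1]),st['joint_positions'])
def ony(s,uv,y):
    o,d=ray(s,uv); return o+d*(y-o[1])/d[1]
for n,y in(('driver_tip',-.172),('driver_grip',-.180),('driver',-.178)):
    r=ctrl.tip_of(n,'side')
    if r: X=ony(s,r[0]['at'],y); print(n,X,X-st['position'],r[0]['conf'])
# pot on rail: fit
o,c=orange(s['img']);p=np.array([.6375,-.18])
f=lambda v:-iou(s,o,p[0]+v[0]/100,p[1],.014+v[1]/100,[.088,v[2]/10,0])
w=np.zeros(3);r=minimize(f,w,method='Nelder-Mead',options=dict(initial_simplex=np.vstack([w,w+.4*np.eye(3)]))); print('pot',np.round(r.x,2),r.fun)
for n in('cell_left','cell_right'):
    r=ctrl.tip_of(n,'side'); print(n,[(np.round(ony(s,k['at'],-.161 if 'left' in n else -.199),4),round(k['conf'],2)) for k in r])
E
```

```text
driver_tip [ 0.42694023 -0.1795      0.14247889] [-0.08109105 -0.00035117 -0.05616868]
driver_grip [ 0.52025728 -0.1795      0.21574019] [ 0.01222601 -0.00035117  0.01709263]
driver [ 0.48823601 -0.1795      0.20363905] [-0.01979526 -0.00035117  0.00499148]
0.11863933113247048 38.13473081106558
clock: 19.05
position: [0.5074, -0.1789, 0.197]
tcp_rot: [0.149, -3.136, -0.001]
wrist_force: [-0.2, 0.1, -0.9]
finger_gap: 0.0183
gripper_force: 58.7
[ 0.5075 -0.179   0.1972] 1.6622823380671314 [-3.39061866e-01  1.54086093e-01 -8.11204543e-02  1.33764551e+00
 -2.38160536e-05 -4.30548638e-01]
driver_tip [ 0.59278475 -0.172       0.14622536] [ 0.08529451  0.00698999 -0.05099397] 0.73
driver_grip [ 0.49114829 -0.18        0.21739434] [-0.01634195 -0.00101001  0.02017501] 0.68
driver [ 0.52992964 -0.178       0.19831499] [0.0224394  0.00098999 0.00109567] 0.95
pot [ 0.41  0.05 -0.56] -0.9594232342899066
cell_left [(array([ 0.6382, -0.161 ,  0.1045]), 0.89)]
cell_right [(array([ 0.5951, -0.199 ,  0.1635]), 0.7), (array([ 0.6372, -0.199 ,  0.1072]), 0.59), (array([ 0.6933, -0.199 ,  0.1712]), 0.43)]
```

Run:
```python
from h import *
S=[snap(c,f'p_{c}.png') for c in('side','top')];O=[orange(s['img']) for s in S]
print([ (c.min(0),c.max(0),len(c)) for _,c in O])
p=np.array([.6385,-.18])
def run(cams,mask):
    k=np.flatnonzero(mask)
    def f(w):
        v=np.zeros(6);v[k]=w
        return -sum(iou(S[i],O[i][0],p[0]+v[0]/100,p[1]+v[1]/100,.014+v[2]/100,[.088+v[3]/10,v[4]/10,v[5]/10]) for i in cams)/len(cams)
    r=min((minimize(f,w,method='Nelder-Mead',options=dict(initial_simplex=np.vstack([w,w+.4*np.eye(len(k))]),maxiter=300)) for w in(np.zeros(len(k)),np.full(len(k),-.2))),key=lambda r:r.fun)
    print(cams,mask,np.round(r.x,2),round(r.fun,4))
run([0],[1,0,1,0,0,0]);run([0],[1,0,1,0,1,0]);run([1],[1,1,0,0,0,0]);run([1],[1,1,0,1,1,0]);run([0,1],[1,1,1,1,0,0]);run([0,1],[1,1,1,1,1,0])
for c in('side','top'):
  for n in('pot_slot','pot_grip','cell_left','cell_right','pot'): print(c,n,[(np.round(k['at'],1).tolist(),round(k['conf'],2)) for k in ctrl.tip_of(n,c)][:2], proj(S[0] if c=='side' else S[1],Ro.from_euler('z',.088).apply(POT[n])+[.6385,-.18,.014]).round(1))
```

```text
[(array([331, 255], dtype=int32), array([363, 330], dtype=int32), 2120), (array([321, 200], dtype=int32), array([364, 225], dtype=int32), 716)]
[0] [1, 0, 1, 0, 0, 0] [-0.06  0.01] -0.9204
[0] [1, 0, 1, 0, 1, 0] [ 0.31 -0.01 -0.53] -0.9578
[1] [1, 1, 0, 0, 0, 0] [-0.05  0.05] -0.8194
[1] [1, 1, 0, 1, 1, 0] [ 0.7   0.05  0.26 -0.98] -0.9264
[0, 1] [1, 1, 1, 1, 0, 0] [-0.02  0.02 -0.03 -0.16] -0.8724
[0, 1] [1, 1, 1, 1, 1, 0] [ 0.37  0.09 -0.02 -0.12 -0.67] -0.9311
side pot_slot [] [[379.5 264.3]]
side pot_grip [([388.6, 247.3], 0.77), ([318.8, 248.4], 0.59)] [[390.4 245.4]]
side cell_left [([345.5, 265.0], 0.75)] [[346.2 263.6]]
side cell_right [([347.5, 282.2], 0.83), ([249.7, 341.5], 0.32)] [[348.9 280.1]]
side pot [([347.0, 313.8], 0.6)] [[345.1 311.8]]
top pot_slot [([339.6, 184.9], 0.93)] [[341.6 183.9]]
top pot_grip [([344.0, 175.9], 0.95)] [[342.1 172.7]]
top cell_left [([335.3, 213.1], 0.77)] [[333.  211.4]]
top cell_right [([354.5, 208.8], 0.69)] [[353.3 210. ]]
top pot [([338.6, 213.2], 0.83)] [[340.8 215.9]]
```

```bash
python3 -m pendant '{"linear":[[-27,3.5,11],[-27,3.5,11],[0,0,10],[0,0,12],[0,0,0]],"turn":[0,0,0,0,0]}'
python3 -m pendant '{"linear":[[0,0,9],[0,0,3],[0,0,0]],"turn":[0,0,0]}'
cat > d.py <<'E'
import sys
from h import *
def ony(s,uv,y):
    o,d=ray(s,uv); return o+d*(y-o[1])/d[1]
y=float(sys.argv[1]); names=sys.argv[2:]
s=snap('side');st=ctrl.state()
for n in names:
    for k in ctrl.tip_of(n,'side')[:2]: X=ony(s,k['at'],y); print(n,np.round(X,4),'rel',np.round(X-st['position'],4),round(k['conf'],2))
o,c=orange(s['img']);p=np.array([.6385,-.179])
f=lambda v:-iou(s,o,p[0]+v[0]/100,p[1],.014+v[1]/100,[.08,v[2]/10,0])
w=np.zeros(3);r=minimize(f,w,method='Nelder-Mead',options=dict(initial_simplex=np.vstack([w,w+.4*np.eye(3)]))); print('pot x+cm,z+cm,pitch/.1',np.round(r.x,2),r.fun)
E
python3 w.py; python3 d.py -.16 driver_tip driver driver_grip
```

```text
clock: 20.37
position: [0.56, -0.1667, 0.1514]
tcp_rot: [0.147, -3.134, -0.002]
wrist_force: [-0.1, 0.5, -1.2]
finger_gap: 0.0177
gripper_force: 58.7
clock: 20.62
position: [0.5605, -0.1672, 0.1418]
tcp_rot: [0.146, -3.137, -0.0]
wrist_force: [0.1, 0.1, -0.6]
finger_gap: 0.0178
gripper_force: 58.7
[ 0.5605 -0.1672  0.1418] ang 1.6637074454017995 j [-0.29  0.25 -0.08  1.24 -0.   -0.38] gap 0.01777687164825742 F [ 0.1  0.1 -0.6]
driver_tip [ 0.6468 -0.16    0.0876] rel [ 0.086   0.0073 -0.0549] 0.58
driver [ 0.5803 -0.16    0.1389] rel [ 0.0196  0.0073 -0.0035] 0.7
driver [ 0.6336 -0.16    0.0985] rel [ 0.0728  0.0073 -0.0439] 0.2
driver_grip [ 0.544  -0.16    0.1543] rel [-0.0168  0.0073  0.0118] 0.59
pot x+cm,z+cm,pitch/.1 [ 0.3  -0.06 -0.49] -0.9610106668930198
```

```bash
python3 -m pendant '{"linear":[[-8,0,-4],[-8,0,-4],[-8,0,-4],[-8,0,-5],[0,0,0]],"turn":[0,0,0,0,0]}'
python3 d.py -.16 driver_tip driver driver_grip
```

```text
clock: 21.23
position: [0.593, -0.1648, 0.1606]
tcp_rot: [0.146, -3.138, 0.003]
wrist_force: [-4.1, -2.4, 2.3]
finger_gap: 0.0175
gripper_force: 58.5
driver_tip [ 0.6602 -0.16    0.0848] rel [ 0.0675  0.005  -0.0753] 0.57
driver [ 0.6042 -0.16    0.1545] rel [ 0.0115  0.005  -0.0056] 0.73
driver_grip [ 0.5744 -0.16    0.1808] rel [-0.0183  0.005   0.0208] 0.93
pot x+cm,z+cm,pitch/.1 [ 0.17  0.17 -0.09] -0.9663324366185702
```

```bash
python3 -m pendant '{"linear":[[-7,0,-4],[-7,0,-4],[-7,0,-4],[-8,0,-4],[0,0,0]],"turn":[0,0,0,0,0]}'
python3 -m pendant '{"linear":[[-6,0,-2],[-6,0,-2],[-6,0,-1],[-6,0,-1],[0,0,0]],"turn":[0,0,0,0,0]}'
python3 d.py -.16 driver_tip driver driver_grip
```

```text
clock: 21.85
position: [0.6223, -0.1607, 0.1752]
tcp_rot: [0.148, -3.138, -0.003]
wrist_force: [-4.8, 1.2, 1.4]
finger_gap: 0.0171
gripper_force: 58.4
clock: 22.27
position: [0.6477, -0.1591, 0.1814]
tcp_rot: [-0.147, 3.135, 0.0]
wrist_force: [0.4, 0.3, -0.2]
finger_gap: 0.0002
gripper_force: 0.0
driver_tip [ 0.4706 -0.16   -0.078 ] rel [-0.1767 -0.0008 -0.2594] 0.73
driver [ 0.6199 -0.16    0.1351] rel [-0.0274 -0.0008 -0.0464] 0.95
driver_grip [ 0.6152 -0.16    0.1722] rel [-0.0321 -0.0008 -0.0092] 0.92
driver_grip [ 0.6862 -0.16   -0.0118] rel [ 0.0389 -0.0008 -0.1933] 0.46
pot x+cm,z+cm,pitch/.1 [ 0.2   0.11 -0.13] -0.9599836445413656
```

```bash
python3 -m pendant '{"linear":[[0,0,0],[0,0,0]],"turn":[0,0]}' >/dev/null
python3 d.py -.16 driver_tip driver driver_grip
python3 - <<'E'
from h import *
s=snap('side','q.png');t=snap('top','qt.png')
for n in('driver','driver_grip','driver_tip'): print(n,[(k['at'],round(k['conf'],2)) for k in ctrl.tip_of(n,'top')])
cv2.imwrite('pics/qc.png',cv2.resize(np.hstack([s['img'][170:350,270:440,::-1],t['img'][140:320,270:420,::-1]]),None,fx=2.4,fy=2.4))
E
```

```text
driver [ 0.6177 -0.16    0.1148] rel [-0.028  -0.0007 -0.0667] 0.77
driver [ 0.4637 -0.16   -0.074 ] rel [-0.182  -0.0007 -0.2555] 0.67
driver_grip [ 0.6001 -0.16    0.142 ] rel [-0.0456 -0.0007 -0.0395] 0.8
driver_grip [ 0.6396 -0.16    0.0993] rel [-0.0062 -0.0007 -0.0821] 0.65
pot x+cm,z+cm,pitch/.1 [ 0.2   0.26 -0.09] -0.948909674261787
driver []
driver_grip []
driver_tip []
```

View pics/qc.png

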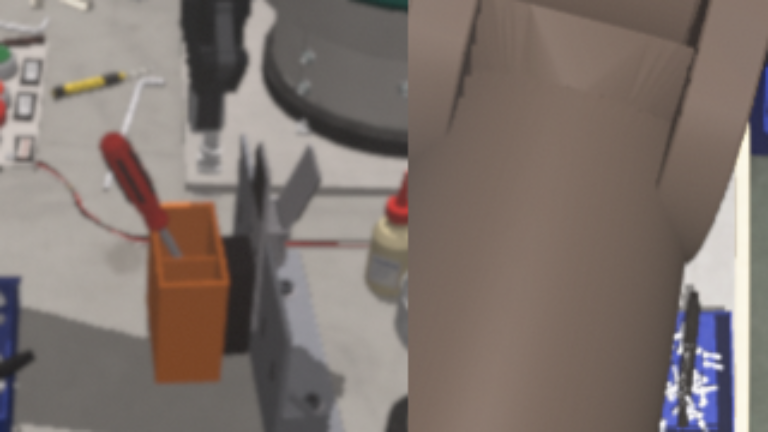

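```bash
python3 -m pendant '{"linear":[[0,0,-20],[0,0,-30],[20,0,-10],[25,0,0],[0,0,0]],"turn":[0,0,0,0,0]}' 0.45
python3 d.py -.16 driver_tip driver driver_grip
python3 - <<'E'
from h import *
from d import ony
s=snap('side','q2.png');h=cv2.cvtColor(s['img'],cv2.COLOR_RGB2HSV)
red=((h[...,0]<4)|(h[...,0]>172))&(h[...,1]>110); red[:,:300]=0;red[:,:]&=True;red[:200]=0;red[320:]=0;red[:,365:]=0
n,l,st,_=cv2.connectedComponentsWithStats(red.astype(np.uint8));k=1+st[1:,4].argmax();c=np.argwhere(l==k)[:,::-1].astype(float);mu=c.mean(0);v=np.linalg.svd(c-mu,full_matrices=False)[2][0];t=(c-mu)@v
for e in(t.min(),0,t.max()): print(mu+v*e,ony(s,mu+v*e,-.16))
E
```

```text
clock: 23.5
position: [0.5983, -0.1638, 0.2431]
tcp_rot: [-0.145, 3.138, -0.001]
wrist_force: [1.3, -0.6, 0.1]
finger_gap: 0.0382
gripper_force: 0.0
driver [ 0.6179 -0.16    0.1097] rel [ 0.0182  0.0036 -0.1328] 0.66
driver_grip [ 0.599  -0.16    0.1357] rel [-0.0007  0.0036 -0.1068] 0.88
pot x+cm,z+cm,pitch/.1 [ 0.19  0.14 -0.07] -0.9568398150666304Traceback (most recent call last):
  File "<stdin>", line 2, in <module>
  File "d.py", line 5, in <module>
    y=float(sys.argv[1]); names=sys.argv[2:]
            ~~~~~~~~^^^
IndexError: list index out of range
```

Run:
```python
from h import *
def ony(s,uv,y):
    o,d=ray(s,uv); return o+d*(y-o[1])/d[1]
s=snap('side','q2.png');h=cv2.cvtColor(s['img'],cv2.COLOR_RGB2HSV)
red=((h[...,0]<4)|(h[...,0]>172))&(h[...,1]>110); red[:,:300]=0;red[:,:]&=True;red[:200]=0;red[320:]=0;red[:,365:]=0
n,l,st,_=cv2.connectedComponentsWithStats(red.astype(np.uint8));k=1+st[1:,4].argmax();c=np.argwhere(l==k)[:,::-1].astype(float);mu=c.mean(0);v=np.linalg.svd(c-mu,full_matrices=False)[2][0];t=(c-mu)@v
print(len(c))
for y in(-.16,-.17,-.15):
  for e in(t.min(),0,t.max()): print(y,mu+v*e,ony(s,mu+v*e,y))
T=snap('top','q2t.png');h=cv2.cvtColor(T['img'],cv2.COLOR_RGB2HSV)
red=((h[...,0]<4)|(h[...,0]>172))&(h[...,1]>110); red[:180]=0;red[260:]=0;red[:,:300]=0;red[:,370:]=0
c=np.argwhere(red)[:,::-1];print('top red',len(c),c.mean(0) if len(c) else '')
```

```text
340
-0.16 [314.61853508 226.22036729] [ 0.58617186 -0.16        0.17399231]
-0.16 [325.22941176 244.58823529] [ 0.60286689 -0.16        0.13897164]
-0.16 [336.83284078 264.67425259] [ 0.62208986 -0.16        0.09864818]
-0.17 [314.61853508 226.22036729] [ 0.5863366  -0.17        0.18159843]
-0.17 [325.22941176 244.58823529] [ 0.60279528 -0.17        0.14707354]
-0.17 [336.83284078 264.67425259] [ 0.62174611 -0.17        0.10732093]
-0.15 [314.61853508 226.22036729] [ 0.58600712 -0.15        0.16638619]
-0.15 [325.22941176 244.58823529] [ 0.6029385  -0.15        0.13086974]
-0.15 [336.83284078 264.67425259] [ 0.62243361 -0.15        0.08997543]
top red 0
```

```bash
python3 -m pendant '{"linear":[[-3,3.5,20],[0,0,35],[0,0,30],[0,0,18],[0,0,11]],"turn":[0,0,0,0,0]}' 
python3 -m pendant '{"linear":[[0,0,0],[0,0,0],[0,0,0],[0,0,0],[0,0,0]],"turn":[0,0,0,0,0]}' 0
python3 d.py -.16 driver driver_grip
```

```text
clock: 24.22
position: [0.6027, -0.1591, 0.1236]
tcp_rot: [0.147, -3.134, -0.002]
wrist_force: [0.4, -0.3, -0.0]
finger_gap: 0.0381
gripper_force: 0.0
clock: 24.63
position: [0.6044, -0.1599, 0.1288]
tcp_rot: [-0.146, 3.136, -0.001]
wrist_force: [-0.7, -0.0, -0.5]
finger_gap: 0.0188
gripper_force: 58.5
driver [ 0.621  -0.16    0.1164] rel [ 0.0167 -0.0002 -0.0122] 0.47
driver_grip [ 0.5975 -0.16    0.1435] rel [-0.0067 -0.0002  0.015 ] 0.79
pot x+cm,z+cm,pitch/.1 [ 0.17  0.22 -0.06] -0.9541306827440117
```

```bash
python3 -m pendant '{"linear":[[-7,0,-3],[-7,0,-3],[-7,0,-2],[-7,0,-1.5],[-7,0,-1]],"turn":[0,0,0,0,0]}' 
python3 -m pendant '{"linear":[[-5,0,-0.5],[-3,0,0],[0,0,0]],"turn":[0,0,0]}' 
python3 d.py -.16 driver driver_grip
```

```text
clock: 25.2
position: [0.6391, -0.1564, 0.1379]
tcp_rot: [0.146, -3.138, 0.0]
wrist_force: [-1.5, -0.8, -1.2]
finger_gap: 0.0187
gripper_force: 58.5
clock: 25.45
position: [0.6473, -0.1555, 0.1383]
tcp_rot: [-0.147, 3.138, 0.0]
wrist_force: [-3.4, 0.1, 0.3]
finger_gap: 0.0189
gripper_force: 58.7
driver [ 0.6457 -0.16    0.1305] rel [-0.0013 -0.0044 -0.0079] 0.56
driver [ 0.6391 -0.16    0.1621] rel [-0.0079 -0.0044  0.0237] 0.34
driver_grip [ 0.6403 -0.16    0.1606] rel [-0.0068 -0.0044  0.0222] 0.7
pot x+cm,z+cm,pitch/.1 [ 0.19  0.19 -0.06] -0.9611579233487361
```

```bash
python3 -m pendant '{"linear":[[8,0,0],[8,-1,0],[0,0,3],[0,0,3],[0,0,0]],"turn":[0,0,0,0,0]}' 
python3 -m pendant '{"linear":[[0,0,2],[0,0,0]],"turn":[0,0]}'
python3 -m pendant '{"linear":[[0,0,2],[0,0,0]],"turn":[0,0]}'
```

```text
clock: 26.02
position: [0.6304, -0.1582, 0.1318]
tcp_rot: [-0.146, 3.138, 0.0]
wrist_force: [0.7, 0.7, -0.8]
finger_gap: 0.0187
gripper_force: 58.6
clock: 26.18
position: [0.6306, -0.1581, 0.1299]
tcp_rot: [0.146, -3.138, -0.0]
wrist_force: [-0.5, 0.3, -0.6]
finger_gap: 0.0188
gripper_force: 58.6
clock: 26.35
position: [0.6306, -0.1581, 0.1278]
tcp_rot: [0.146, -3.138, -0.0]
wrist_force: [-0.4, -0.1, -0.8]
finger_gap: 0.0187
gripper_force: 58.6
```

```bash
python3 -m pendant '{"linear":[[0,0,3],[0,0,0]],"turn":[0,0]}'
python3 -m pendant '{"linear":[[0,0,3],[0,0,0]],"turn":[0,0]}'
python3 -m pendant '{"linear":[[0,0,2],[0,0,0]],"turn":[0,0]}'
cat > r.py <<'E'
from h import *
def ony(s,uv,y):
    o,d=ray(s,uv); return o+d*(y-o[1])/d[1]
s=snap('side');h=cv2.cvtColor(s['img'],cv2.COLOR_RGB2HSV)
red=((h[...,0]<4)|(h[...,0]>172))&(h[...,1]>110); red[:,:305]=0;red[:190]=0;red[320:]=0;red[:,375:]=0
n,l,st,_=cv2.connectedComponentsWithStats(red.astype(np.uint8));k=1+st[1:,4].argmax();c=np.argwhere(l==k)[:,::-1].astype(float);mu=c.mean(0);v=np.linalg.svd(c-mu,full_matrices=False)[2][0];t=(c-mu)@v
A,B=[ony(s,mu+v*e,-.159) for e in(t.min(),t.max())];d=A-B;d*=np.sign(d[2]);print(len(c),A,B,'lean deg',np.degrees(np.arctan2(d[0],d[2])))
E
python3 r.py
```

```text
clock: 26.52
position: [0.6305, -0.1581, 0.1247]
tcp_rot: [0.146, -3.138, -0.0]
wrist_force: [0.0, -0.4, -0.2]
finger_gap: 0.0185
gripper_force: 58.6
clock: 26.68
position: [0.6304, -0.1581, 0.1217]
tcp_rot: [0.146, -3.138, -0.0]
wrist_force: [-1.5, -0.8, -0.9]
finger_gap: 0.0187
gripper_force: 58.6
clock: 26.85
position: [0.6306, -0.1582, 0.1203]
tcp_rot: [-0.146, 3.138, -0.0]
wrist_force: [0.1, 0.0, 0.6]
finger_gap: 0.0189
gripper_force: 58.8
52 [ 0.62279766 -0.159       0.10293512] [ 0.636339   -0.159       0.09833858] lean deg -71.25045285892696
```

```bash
python3 -m pendant '{"linear":[[0,0,1.5],[0,0,0]],"turn":[0,0]}'
python3 -m pendant '{"linear":[[0,0,0],[0,0,0],[0,0,0]],"turn":[0,0,0]}' 0.4
python3 -m pendant '{"linear":[[0,0,-15],[0,0,-30],[0,0,-35],[0,0,-20],[0,0,0]],"turn":[0,0,0,0,0]}' 
python3 r.py; python3 d.py -.159 driver driver_grip; python3 w.py .507 -.269 .05
```

```text
clock: 27.07
position: [0.631, -0.1582, 0.1199]
tcp_rot: [-0.146, 3.137, -0.0]
wrist_force: [-1.5, 0.1, 5.0]
finger_gap: 0.0183
gripper_force: 59.4
clock: 27.32
position: [0.6305, -0.1582, 0.1186]
tcp_rot: [0.146, -3.138, -0.0]
wrist_force: [-0.8, -0.9, 0.2]
finger_gap: 0.0339
gripper_force: 0.0
clock: 27.73
position: [0.6324, -0.1586, 0.2242]
tcp_rot: [-0.146, 3.131, -0.004]
wrist_force: [-0.3, 0.2, 0.5]
finger_gap: 0.0339
gripper_force: 0.0
317 [ 0.61425297 -0.159       0.1730135 ] [ 0.62869061 -0.159       0.09052248] lean deg -9.92739681032014
driver [ 0.6306 -0.159   0.098 ] rel [-0.0005 -0.0007 -0.1214] 0.68
driver [ 0.7759 -0.159   0.0553] rel [ 0.1448 -0.0007 -0.164 ] 0.48
driver_grip [ 0.6125 -0.159   0.1346] rel [-0.0186 -0.0007 -0.0847] 0.68
driver_grip [ 0.6403 -0.159   0.0964] rel [ 0.0092 -0.0007 -0.123 ] 0.63
pot x+cm,z+cm,pitch/.1 [ 0.2   0.25 -0.12] -0.9595915588835943
[ 0.6301 -0.158   0.2172] ang 1.6640174839609458 j [-0.25  0.37  0.25  1.45 -0.   -0.34] gap 0.034189790995026316 F [ 0.5 -0.1  0.1]
tool move mm [132.6 -99.1 167.4]
```

```bash
python3 -m pendant '{"linear":[[26.5,-19.8,0],[26.5,-19.8,0],[26.5,-19.8,0],[26.5,-19.8,0],[26.5,-19.8,0]],"turn":[0,0,0,0,0]}' 0.27 >/dev/null
python3 -m pendant '{"linear":[[0,0,0],[0,0,0]],"turn":[0.048,0]}'
python3 - <<'E'
from h import *
T=snap('top'); img=cv2.imread('pics/top0.png'); g=img.max(2).astype(int)
for r in range(262,312,6):
    row=g[r,374:400]; d=np.flatnonzero(row<75)+374
    z=.015+(.0585)*(309-r)/(309-265); 
    if len(d): print(r,d, onz(T,(d.mean(),r),z).round(4))
h=cv2.cvtColor(img,cv2.COLOR_BGR2HSV); b=(h[...,0]>105)&(h[...,0]<130)&(h[...,1]>120)
for r in(280,295,310): d=np.flatnonzero(b[r,380:412])+380; print(r,d.max(),onz(T,(d.max()+.5,r),.07).round(4), g[r,398:410])
E
python3 w.py .507 -.2685 .050
```

```text
clock: 28.52
position: [0.506, -0.2699, 0.2174]
tcp_rot: [0.064, -3.139, -0.002]
wrist_force: [0.7, -0.2, -0.6]
finger_gap: 0.0226
gripper_force: 0.0
262 [388 389] [ 0.5435 -0.2703  0.0775]
268 [386 387 388 389 390 391] [ 0.5319 -0.2717  0.0695]
274 [386 387 388 389 390] [ 0.5202 -0.272   0.0615]
280 [385 386 387 388 389] [ 0.5082 -0.2714  0.0536]
286 [388] [ 0.4961 -0.2747  0.0456]
292 [385 387 388] [ 0.4837 -0.2734  0.0376]
298 [386 387] [ 0.4711 -0.2744  0.0296]
310 [384] [ 0.4454 -0.2719  0.0137]
280 397 [ 0.5089 -0.2894  0.07  ] [100  75  76  76  75  82 135 175 214 231 232 232]
295 398 [ 0.4799 -0.2915  0.07  ] [119  80  76  74  73  77 115 170 187 232 234 234]
310 405 [ 0.4512 -0.3054  0.07  ] [150  94  73  74  74  71  81 161 185 234 235 234]
[ 0.5069 -0.2693  0.2174] ang 1.615247351670457 j [-0.49  0.22  0.04  1.4   0.   -0.53] gap 0.022979461591079928 F [-0.1  0.3 -1.3]
tool move mm [ -0.5   0.6 167.4]
```

```bash
python3 -m pendant '{"linear":[[0,0,20],[0,0,35],[0,0,35],[0,0,28],[0,0,10]],"turn":[0,0,0,0,0]}' 
python3 -m pendant '{"linear":[[0,0,12],[0,0,12],[0,0,10],[0,0,5],[0,0,0]],"turn":[0,0,0,0,0]}'
python3 -m pendant '{"linear":[[0,0,0],[0,0,0],[0,0,0],[0,0,0]],"turn":[0,0,0,0]}' 0
python3 -m pendant '{"linear":[[0,0,-10],[0,0,-25],[0,0,-35],[0,0,-40],[0,0,-40]],"turn":[0,0,0,0,0]}'
python3 d.py -.269 marker marker_mid
```

```text
clock: 28.98
position: [0.5058, -0.2667, 0.0852]
tcp_rot: [0.075, -3.134, -0.006]
wrist_force: [-1.1, 0.9, -0.1]
finger_gap: 0.0233
gripper_force: 0.0
clock: 29.4
position: [0.5077, -0.2684, 0.0508]
tcp_rot: [0.073, -3.139, -0.001]
wrist_force: [-0.4, -0.6, -0.5]
finger_gap: 0.0233
gripper_force: 0.0
clock: 29.73
position: [0.5083, -0.2693, 0.0526]
tcp_rot: [-0.071, 3.14, -0.001]
wrist_force: [0.2, -1.0, -0.1]
finger_gap: 0.0107
gripper_force: 58.8
clock: 30.15
position: [0.5072, -0.2688, 0.2041]
tcp_rot: [0.071, -3.14, -0.0]
wrist_force: [0.2, 0.2, 0.1]
finger_gap: 0.0104
gripper_force: 58.8
marker [ 0.4876 -0.269   0.1935] rel [-0.0222  0.0012 -0.0198] 0.81
pot x+cm,z+cm,pitch/.1 [ 0.21  0.26 -0.09] -0.9627855062205646
```

```bash
python3 -m pendant '{"linear":[[0,0,0],[0,0,0],[0,0,0],[0,0,0],[0,0,0]],"turn":[0.125,0.125,0.125,0.125,0.125]}' >/dev/null
python3 -m pendant '{"linear":[[0,0,0],[0,0,0],[0,0,0],[0,0,0],[0,0,0]],"turn":[0.125,0.125,0.125,0.125,0.125]}' >/dev/null
python3 -m pendant '{"linear":[[0,0,0],[0,0,0],[0,0,0],[0,0,0],[0,0,0]],"turn":[0.125,0.125,0.125,0.125,0.125]}' >/dev/null
python3 -m pendant '{"linear":[[0,0,0],[0,0,0],[0,0,0],[0,0,0],[0,0,0]],"turn":[0.125,0.125,0.125,0.125,0.125]}' >/dev/null
python3 -m pendant '{"linear":[[0,0,0],[0,0,0],[0,0,0],[0,0,0],[0,0,0]],"turn":[0.125,0.125,0.125,0.125,0.1]}' >/dev/null
python3 -m pendant '{"linear":[[0,0,0]],"turn":[0]}' 
python3 w.py .576 -.2067 .137; python3 d.py -.27 marker marker_mid cell_right cell_left
```

```text
clock: 32.47
position: [0.5073, -0.2688, 0.2012]
tcp_rot: [-3.138, -0.132, 0.002]
wrist_force: [-0.3, 0.1, 1.3]
finger_gap: 0.01
gripper_force: 59.0
[ 0.5073 -0.2688  0.2012] ang -1.4864929603690915 j [-0.49  0.22  0.01  1.36 -0.    2.57] gap 0.010039896623982521 F [-0.3  0.1  1.3]
tool move mm [ 73.7 -56.1  64.1]
marker [ 0.5281 -0.27    0.1907] rel [ 0.0206 -0.0011 -0.0106] 0.85
marker_mid [ 0.5295 -0.27    0.1993] rel [ 0.022  -0.0011 -0.0019] 0.7
cell_right [ 0.6355 -0.27    0.1733] rel [ 0.1281 -0.0011 -0.0279] 0.62
cell_left [ 0.6327 -0.27    0.1939] rel [ 0.1253 -0.0011 -0.0073] 0.87
cell_left [ 0.6769 -0.27    0.1956] rel [ 0.1694 -0.0011 -0.0056] 0.58
pot x+cm,z+cm,pitch/.1 [ 0.21  0.2  -0.12] -0.9640162349159652
```

```bash
python3 -m pendant '{"linear":[[24.6,-18.7,10],[24.6,-18.7,10],[24.6,-18.7,5],[0,0,10],[0,0,0]],"turn":[0,0,0,0,0]}' >/dev/null
python3 -m pendant '{"linear":[[0,0,14],[0,0,10],[0,0,5],[0,0,0]],"turn":[0,0,0,0]}' 
python3 w.py .576 -.2067 .137; python3 d.py -.2 marker marker_mid
```

```text
clock: 33.47
position: [0.5752, -0.2071, 0.1365]
tcp_rot: [-3.138, -0.135, 0.004]
wrist_force: [0.5, -0.1, -1.3]
finger_gap: 0.0104
gripper_force: 58.9
[ 0.5752 -0.2071  0.1365] ang -1.4847376718295056 j [-0.35  0.31 -0.02  1.24 -0.    2.71] gap 0.01041060490682561 F [ 0.5 -0.1 -1.3]
tool move mm [ 0.8 -0.4 -0.5]
marker [ 0.5907 -0.2     0.1296] rel [ 0.0151  0.0072 -0.0079] 0.65
marker_mid [ 0.5951 -0.2     0.1297] rel [ 0.0194  0.0072 -0.0077] 0.58
pot x+cm,z+cm,pitch/.1 [ 0.21  0.21 -0.08] -0.9081294181620446
```

```bash
python3 -m pendant '{"linear":[[7,0,-2],[7,0,-4],[7,0,-5],[7,0,-5],[0,0,0]],"turn":[0,0,0,0,0]}'
cat > m.py <<'E'
from h import *
# dark marker line in the side view: threshold inside a box around the commanded plane
def ony(s,uv,y):
    o,d=ray(s,uv); return o+d*(y-o[1])/d[1]
s=snap('side');r=ctrl.regions_of('marker','side')
if r:
    m=r[0]['mask'];c=np.argwhere(m)[:,::-1].astype(float);mu=c.mean(0);v=np.linalg.svd(c-mu,full_matrices=False)[2][0];t=(c-mu)@v
    A,B=[ony(s,mu+v*e,-.2) for e in(t.min(),t.max())]; d=A-B; print(r[0]['conf'],len(c),A.round(4),B.round(4),'elev',np.degrees(np.arctan2(abs(d[2]),abs(d[0]))))
E
python3 m.py; python3 d.py -.2 marker_mid
```

```text
clock: 34.03
position: [0.603, -0.205, 0.1553]
tcp_rot: [3.137, 0.135, -0.005]
wrist_force: [-9.5, -1.2, 5.7]
finger_gap: 0.0103
gripper_force: 58.9
0.84 375 [ 0.5694 -0.2     0.196 ] [ 0.6557 -0.2     0.0925] elev 50.19947249800668
marker_mid [ 0.6165 -0.2     0.1465] rel [ 0.0138  0.005  -0.0084] 0.9
pot x+cm,z+cm,pitch/.1 [ 0.17  0.22 -0.07] -0.9294165535956581
```

```bash
python3 -m pendant '{"linear":[[6,0,-3],[6,0,-3],[6,0,-2.5],[6,0,-2],[0,0,0]],"turn":[0,0,0,0,0]}' 
python3 m.py
python3 -m pendant '{"linear":[[5,0,-1],[5,0,-1],[5,0,-0.5],[0,0,0]],"turn":[0,0,0,0]}' 
python3 m.py; python3 d.py -.2 marker_mid
```

```text
clock: 34.65
position: [0.6281, -0.2026, 0.1653]
tcp_rot: [3.138, 0.136, -0.002]
wrist_force: [-5.2, 0.3, 2.3]
finger_gap: 0.0099
gripper_force: 58.3
0.75 478 [ 0.5963 -0.2     0.2197] [ 0.6552 -0.2     0.0936] elev 64.98791366040469
clock: 35.08
position: [0.6429, -0.2012, 0.1668]
tcp_rot: [3.138, 0.136, -0.002]
wrist_force: [-5.8, -0.7, 2.3]
finger_gap: 0.0096
gripper_force: 58.3
0.71 606 [ 0.6158 -0.2     0.2282] [ 0.6554 -0.2     0.0886] elev 74.15662338789842
marker_mid [ 0.6331 -0.2     0.1595] rel [-0.0096  0.0012 -0.0073] 0.96
pot x+cm,z+cm,pitch/.1 [ 0.2   0.15 -0.11] -0.9108937862649487
```

```bash
python3 -m pendant '{"linear":[[4,0,0],[4,0,0],[3,0,0],[0,0,0]],"turn":[0,0,0,0]}' 
python3 m.py
python3 -m pendant '{"linear":[[-7,-1,0],[-6,-1,5],[0,0,8],[0,0,8],[0,0,0]],"turn":[0,0,0,0,0]}' 
python3 m.py; python3 r.py; python3 d.py -.2 marker_mid
```

```text
clock: 35.62
position: [0.6545, -0.1998, 0.1668]
tcp_rot: [-3.138, -0.137, -0.0]
wrist_force: [-4.0, -0.1, 1.1]
finger_gap: 0.009
gripper_force: 58.1
0.84 556 [ 0.6323 -0.2     0.2324] [ 0.654  -0.2     0.0906] elev 81.3047986445387
clock: 36.13
position: [0.6416, -0.199, 0.1441]
tcp_rot: [-3.138, -0.136, -0.001]
wrist_force: [3.0, 0.4, -1.5]
finger_gap: 0.0087
gripper_force: 58.5
0.73 462 [ 0.6155 -0.2     0.2087] [ 0.6424 -0.2     0.0896] elev 77.30011729758385
237 [ 0.60814297 -0.159       0.14004181] [ 0.6318491 -0.159      0.0724698] lean deg -19.332283304422276
marker_mid [ 0.6319 -0.2     0.1473] rel [-0.0095 -0.0009  0.0016] 0.58
pot x+cm,z+cm,pitch/.1 [ 0.2  -0.08 -0.06] -0.8415227372103192
```

```bash
python3 -m pendant '{"linear":[[4,0,0],[0,0,4],[0,0,4],[0,0,0]],"turn":[0,0,0,0]}' 
python3 m.py
python3 -c "
from h import *
s=snap('side','z1.png');cv2.imwrite('pics/z1c.png',cv2.resize(s['img'][170:350,270:420,::-1],None,fx=3.3,fy=3.3))"
```

```text
clock: 36.72
position: [0.6446, -0.1987, 0.1365]
tcp_rot: [-3.138, -0.136, 0.003]
wrist_force: [0.0, -1.3, -0.0]
finger_gap: 0.0086
gripper_force: 58.6
0.95 451 [ 0.6188 -0.2     0.2022] [ 0.644  -0.2     0.0881] elev 77.5524769639599
```

View pics/z1c.png

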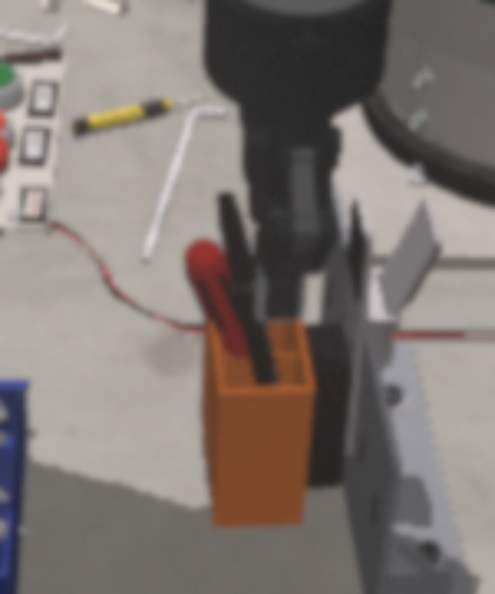

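```bash
python3 -m pendant '{"linear":[[0,0,0],[0,0,0],[0,0,0],[0,0,0]],"turn":[0,0,0,0]}' 0.3
python3 m.py
python3 -m pendant '{"linear":[[0,0,-15],[0,0,-30],[0,0,-35],[0,0,-25],[0,0,0]],"turn":[0,0,0,0,0]}' 
python3 m.py; python3 r.py; python3 d.py -.2 marker_mid driver driver_grip
```

```text
clock: 37.2
position: [0.6451, -0.1988, 0.138]
tcp_rot: [3.139, 0.136, 0.0]
wrist_force: [-0.5, -1.1, 0.4]
finger_gap: 0.0257
gripper_force: 0.0
0.59 222 [ 0.6175 -0.2     0.143 ] [ 0.6324 -0.2     0.0886] elev 74.67877468455778
clock: 37.72
position: [0.6467, -0.1993, 0.2494]
tcp_rot: [3.136, 0.136, 0.013]
wrist_force: [-0.5, 0.4, -0.2]
finger_gap: 0.0256
gripper_force: 0.0
0.76 172 [ 0.6174 -0.2     0.141 ] [ 0.6322 -0.2     0.0891] elev 74.04008587520745
194 [ 0.60907703 -0.159       0.13983652] [ 0.63900864 -0.159       0.07785876] lean deg -25.777810898775172
driver [ 0.6294 -0.2     0.1226] rel [-0.0154 -0.0013 -0.1189] 0.59
driver_grip [ 0.615  -0.2     0.1431] rel [-0.0298 -0.0013 -0.0984] 0.71
pot x+cm,z+cm,pitch/.1 [ 0.2   0.22 -0.09] -0.940182337733025
```

```bash
python3 -m pendant '{"linear":[[-30,0,0],[-40,0,0],[-40,0,0],[-40,0,0],[-30,0,0]],"turn":[0,0,0,0,0]}' 
python3 -m pendant '{"linear":[[-20,0,0],[0,0,0]],"turn":[0,0]}' >/dev/null
cat > v.py <<'E'
from h import *
S={c:snap(c,f'v_{c}.png') for c in('side','top')}
def redm(s,b):
    h=cv2.cvtColor(s['img'],cv2.COLOR_RGB2HSV);m=((h[...,0]<4)|(h[...,0]>172))&(h[...,1]>110);z=np.zeros_like(m);z[b[1]:b[3],b[0]:b[2]]=m[b[1]:b[3],b[0]:b[2]]
    n,l,st,_=cv2.connectedComponentsWithStats(z.astype(np.uint8));k=1+st[1:,4].argmax();c=np.argwhere(l==k)[:,::-1].astype(float)
    mu=c.mean(0);v=np.linalg.svd(c-mu,full_matrices=False)[2][0];t=(c-mu)@v;return len(c),mu+v*t.min(),mu+v*t.max()
for c,b in(('side',(305,190,375,320)),('top',(300,170,375,260))): print(c,[np.round(x,1) for x in redm(S[c],b)])
for n in('driver','driver_grip','driver_tip','marker','marker_mid','pot','pot_slot','pot_grip','cell_left','cell_right'):
    o={c:ctrl.tip_of(n,c) for c in S}
    B={c:[k for k in o[c] if 300<k['at'][0]<400 and 150<k['at'][1]<335] for c in o}
    print(n,{c:[(np.round(k['at'],1).tolist(),round(k['conf'],2)) for k in B[c]][:2] for c in B},end=' ')
    if all(B.values()): X,r=tri([(S[c],B[c][0]['at']) for c in S]);print(X.round(4),np.round(r,3),end='')
    print()
O={c:orange(S[c]['img']) for c in S}
for cams in(['side'],['side','top']):
    f=lambda v:-sum(iou(S[c],O[c][0],.6385+v[0]/100,-.179+v[1]/100,.014+v[2]/100,[.08+v[3]/10,v[4]/10,v[5]/10]) for c in cams)
    w=np.zeros(6);r=minimize(f,w,method='Nelder-Mead',options=dict(initial_simplex=np.vstack([w,w+.3*np.eye(6)]),maxiter=400));print(cams,r.x.round(2),r.fun/len(cams))
for c in S:
    m=ctrl.regions_of('marker',c)
    if m: a=np.argwhere(m[0]['mask'])[:,::-1];print(c,'marker mask',len(a),a.min(0),a.max(0))
    m=ctrl.regions_of('driver',c)
    if m: a=np.argwhere(m[0]['mask'])[:,::-1];print(c,'driver mask',len(a),a.min(0),a.max(0),a[a[:,1].argmin()])
E
python3 v.py
```

```text
clock: 38.48
position: [0.4626, -0.214, 0.2419]
tcp_rot: [-3.138, -0.136, 0.003]
wrist_force: [-0.1, -0.4, 0.3]
finger_gap: 0.0257
gripper_force: 0.0
side [np.int64(175), array([328.3, 243.5]), array([343.9, 265.4])]
top [np.int64(151), array([338., 213.]), array([357., 224.])]
driver {'side': [([344.1, 269.7], 0.83), ([341.3, 290.1], 0.34)], 'top': [([338.3, 215.7], 0.55)]} [ 0.6314 -0.1711  0.0979] [0.002 0.002]
driver_grip {'side': [([334.3, 261.6], 0.64)], 'top': [([332.5, 211.0], 0.63)]} [ 0.6273 -0.1604  0.107 ] [0.01 0.01]
driver_tip {'side': [], 'top': [([329.6, 210.9], 0.78)]} 
marker {'side': [([342.2, 290.7], 0.68), ([347.4, 262.8], 0.62)], 'top': [([331.0, 208.8], 0.55), ([353.9, 216.3], 0.4)]} [ 0.641  -0.1592  0.0432] [0.008 0.008]
marker_mid {'side': [([345.8, 290.5], 0.62), ([381.4, 266.3], 0.19)], 'top': [([354.1, 216.5], 0.7), ([348.9, 217.0], 0.65)]} [ 0.6332 -0.2022  0.0826] [0.003 0.003]
pot {'side': [([380.9, 265.7], 0.68), ([347.2, 310.0], 0.59)], 'top': [([337.9, 215.7], 0.56)]} [ 0.6595 -0.1712  0.1058] [0.031 0.031]
pot_slot {'side': [([382.2, 264.8], 0.72), ([341.8, 290.8], 0.59)], 'top': [([341.8, 183.9], 0.71), ([339.0, 193.6], 0.2)]} [ 0.6895 -0.1761  0.1141] [0.002 0.002]
pot_grip {'side': [([391.7, 249.2], 0.58), ([374.9, 316.1], 0.48)], 'top': [([343.5, 173.5], 0.86), ([354.7, 206.0], 0.75)]} [ 0.7017 -0.1773  0.1467] [0.001 0.001]
cell_left {'side': [([346.2, 264.9], 0.75)], 'top': [([333.9, 212.5], 0.83)]} [ 0.6359 -0.1626  0.1007] [0.001 0.001]
cell_right {'side': [([348.0, 279.6], 0.6)], 'top': [([350.9, 205.7], 0.63)]} [ 0.6437 -0.1949  0.1   ] [0.005 0.005]
['side'] [ 0.18  0.2   0.   -0.29  0.07  0.07] -0.9458128078817734
['side', 'top'] [ 0.26 -0.08  0.23 -0.22 -0.11 -0.12] -0.8794540645265658
side marker mask 196 [333 260] [346 287]
side driver mask 274 [327 244] [346 275] [330 244]
top marker mask 1506 [321 162] [363 227]
```

Run:
```python
import cv2,numpy as np
for f,(x0,y0,x1,y1) in(('v_top',(316,196,368,232)),('v_side',(322,238,372,296))):
    im=cv2.imread(f'pics/{f}.png');h=cv2.cvtColor(im,cv2.COLOR_BGR2HSV).astype(int)
    print(f)
    for r in range(y0,y1):
        s=''
        for c in range(x0,x1):
            H,Sa,V=h[r,c]
            s+= 'k' if V<62 and not(Sa>140 and V>45) else ('R' if Sa>110 and (H<4 or H>170) else ('o' if Sa>110 and H<25 else '.'))
        print(r,s)
```

```text
v_top
196 ....................................................
197 ....................................................
198 ................................oooo......ooooo.....
199 .................ooooooooooooooooooooooooooooooo....
200 .............ooooooooooooooooooooooooooooooooooo....
201 .....ooooooooooooooooooooooooooooooooooooooooooo....
202 .....ooooooooooooooooooooooooooooooooooooooooooo....
203 .....ooooooooooooooooooooooooooooooooooooooooooo....
204 .....oooo.oooooooooooooooooooooooooooooooooooooo....
205 .....ooooooooooooooooooooooooooooooooooooooooooo....
206 .....ooooooooooooooooooooooooooooooooooooooooooo....
207 .....oooooooo.oooooooooooooooooooooooooooooooooo....
208 .....ooooooooo..ooooooooooooooooo.oooooooooooooo....
209 ......oooooooo....oooooooooooooo.....ooooooooooo....
210 ......oooooooo.....ooooooooooooo.......ooooooooo....
211 ......oooooooooo.....oooooooooooo........oooooooo...
212 ......oooooooooooo.....oRRRooooooo...........oooo...
213 ......ooooooooooooo...RRRRRRR..ooo............ooo...
214 ......ooooooooooooooooRRRRRRRRR...............ooo...
215 ......o
[... 3454 characters left out ...]
ooooooookkkkk..ooooooooooooooooooo.kkkkk
284 ..........ooooooookkkkk..ooooooooooooooooooo.kkkkk
285 ..........oooooooo.kk....ooooooooooooooooooo.kkkkk
286 ..........ooooooooo..ooooooooooooooooooooooookkkkk
287 ..........oooooooooooooooooooooooooooooooooookkkkk
288 ..........oooooooooooooooooooooooooooooooooookkkkk
289 ..........ooooooooooooooooooooooooooooooooookkkkkk
290 ..........ooooooooooooooooooooooooooooooooookkkkkk
291 ..........ooooooooooooooooooooooooooooooooookkkkkk
292 ..........ooooooooooooooooooooooooooooooooookkkkkk
293 ..........ooooooooooooooooooooooooooooooooo.kkkkkk
294 ..........ooooooooooooooooooooooooooooooooo.kkkkkk
295 ..........ooooooooooooooooooooooooooooooooo.kkkkkk
```

Run:
```python
from h import *
S={c:snap(c) for c in('side','top')}
E,r=tri([(S['side'],(330.5,247.5)),(S['top'],(353.5,221.5))]);print('handle end ball',E,r)
J,r2=tri([(S['side'],(344.1,268.5)),(S['top'],(339.5,214.5))]);print('junction-ish',J,r2)
d=E-J;print(np.linalg.norm(d),'lean',np.degrees(np.arccos(d[2]/np.linalg.norm(d))),d)
# axis through E, given cell left and tip on floor inside: for candidate tips on the floor, |E'-tip|=~.152 
c=Ro.from_euler('z',.08).apply([0,.01925,0])+[.6403,-.179,.0165];print('cell_left floor',c,'dist',np.linalg.norm(E-c), 'lean',np.degrees(np.arccos((E-c)[2]/np.linalg.norm(E-c))))
c=Ro.from_euler('z',.08).apply([0,-.01925,0])+[.6403,-.179,.0165];print('cell_right floor',c)
# marker top
M,r=tri([(S['side'],(336.5,264)),(S['top'],(355,219))]);print(M,r)
```

```text
handle end ball [ 0.61137383 -0.19511401  0.1622843 ] [0.0009132567515504009, 0.0009132567515502752]
junction-ish [ 0.6321904  -0.17314005  0.1023412 ] [0.0010504581021561006, 0.0010504581021561275]
0.06715176438561832 lean 26.79170201846577 [-0.02081657 -0.02197396  0.0599431 ]
cell_left floor [ 0.63876164 -0.15981157  0.0165    ] dist 0.1524775952682533 lean 17.03947495620407
cell_right floor [ 0.64183836 -0.19818843  0.0165    ]
[ 0.61993799 -0.1998994   0.13452988] [0.00024170048197856702, 0.0002417004819784528]
```

```bash
python3 -m pendant '{"linear":[[0,0,0],[0,0,0],[0,0,0],[0,0,0],[0,0,0]],"turn":[-0.125,-0.125,-0.125,-0.125,-0.125]}' 0.5 >/dev/null
python3 -m pendant '{"linear":[[0,0,0],[0,0,0],[0,0,0],[0,0,0],[0,0,0]],"turn":[-0.125,-0.125,-0.125,-0.125,-0.125]}' >/dev/null
python3 -m pendant '{"linear":[[0,0,0],[0,0,0],[0,0,0],[0,0,0]],"turn":[-0.125,-0.125,-0.075,0]}' 
python3 w.py .625 -.187 .24
```

```text
clock: 41.22
position: [0.4459, -0.2161, 0.2428]
tcp_rot: [-2.116, -2.322, 0.0]
wrist_force: [0.2, 0.9, 0.2]
finger_gap: 0.0428
gripper_force: 0.0
[ 0.4459 -0.2161  0.2428] ang 0.09280656643625658 j [-0.45  0.07 -0.08  1.42 -0.    1.03] gap 0.042830142998719095 F [0.2 0.9 0.2]
tool move mm [ 12.4 181.1   2.8]
```

```bash
python3 -m pendant '{"linear":[[2.5,36,0],[2.5,36,0],[2.5,36,0],[2.5,36,0],[2.5,36,0]],"turn":[0,0,0,0,0]}' >/dev/null
python3 -m pendant '{"linear":[[0,0,0],[0,0,20],[0,0,25],[0,0,15],[0,0,0]],"turn":[0,0,0,0,0]}' 
python3 w.py .625 -.187 .130
```

```text
clock: 42.05
position: [0.6221, -0.1868, 0.1786]
tcp_rot: [-2.116, -2.314, 0.005]
wrist_force: [0.1, -0.1, -0.2]
finger_gap: 0.043
gripper_force: 0.0
[ 0.6221 -0.1868  0.1786] ang 0.08908605605073691 j [-0.29  0.37  0.17  1.37 -0.    1.19] gap 0.04300890600549561 F [ 0.1 -0.1 -0.2]
tool move mm [-0.5  3.2 48.6]
```

```bash
python3 -m pendant '{"linear":[[0,2,18],[0,0,15],[0,0,10],[0,0,5],[0,0,0]],"turn":[0,0,0,0,0]}' 
python3 -m pendant '{"linear":[[0,0,0],[0,0,0],[0,0,0],[0,0,0]],"turn":[0,0,0,0]}' 0
python3 w.py
python3 - <<'E'
from h import *
s=snap('side','y1.png');o,c=orange(s['img']);print(c.min(0),c.max(0))
for n in('driver','driver_grip','marker_mid'): print(n,[(np.round(k['at'],1),round(k['conf'],2)) for k in ctrl.tip_of(n,'side')][:2])
im=s['img'];h=cv2.cvtColor(im,cv2.COLOR_RGB2HSV).astype(int)
for r in range(226,284,2):
    print(r,''.join('k' if h[r,c][2]<62 and not(h[r,c][1]>140 and h[r,c][2]>45) else ('R' if h[r,c][1]>110 and (h[r,c][0]<4 or h[r,c][0]>170) else ('o' if h[r,c][1]>110 and h[r,c][0]<25 else '.')) for c in range(318,375)))
E
```

```text
clock: 42.47
position: [0.6266, -0.1951, 0.1495]
tcp_rot: [2.108, 2.298, -0.01]
wrist_force: [-18.8, -17.4, 54.8]
finger_gap: 0.0429
gripper_force: 28.7
clock: 42.8
position: [0.6302, -0.1984, 0.155]
tcp_rot: [2.103, 2.286, -0.005]
wrist_force: [-15.3, -22.6, 70.9]
finger_gap: 0.0067
gripper_force: 74.9
[ 0.6302 -0.1984  0.155 ] ang 0.08366295991373135 j [-0.3   0.37  0.1   1.28 -0.02  1.19] gap 0.006731111284534063 F [-15.3 -22.6  70.9]
[329 256] [361 330]
driver [(array([344.7, 274.1]), 0.66), (array([431.2, 285.8]), 0.34)]
driver_grip [(array([344. , 268.5]), 0.57), (array([380., 264.]), 0.23)]
marker_mid [(array([338.3, 290.5]), 0.65)]
226 kkkkkkkkkkkkkkkkkkkkkkk.........kkkkkkkkkkkkkkkkkkkkkk...
228 ..kkkkkkkkkkkkkkkkkkkkk........kkkkkkkkkkkkkkkkkkkkkk....
230 ....kkkkkkkkkkkkkkkkkkk.......kkkkkkkkkkkkk....kkk.......
232 ......kkk.....kkkkkkkkk.......kkkkkkkkkk.................
234 ................kkkkkkk.......kkkkkkkkk..................
236 .................kkkk..............kkk...................
238 .................kkk...............kkk...................
240 ..............
[... 645 characters left out ...]
..................
262 ...........oooooooooRRRRRRRRRRRRoooooo...................
264 ..........ooooooooooRRRRRRRRRRRRooooooo..................
266 .......kk.ooooooooooRR.kRRRRR..oooooooo..................
268 .......kkkk.ooooooooRR.k.RRRR..Rooooooo..................
270 ........kkkkkkooooooRR.k.RRRR..ooooooooo........kkkkk....
272 .........kkkkkkooooooRRk.RRRR.ooooooooooo.kkkkkkkkkkk....
274 ..........kkkkkkoooooook.RRRRRooooooooooo.kkkkkkkkkkk....
276 ...........kkkkkkoooooRRRRRRRRooooooooooo.kkkkkkkkkkk....
278 ............kkkkkkoooooRRRRRRRooooooooooo.kkkkkkkkkkk....
280 .............kkkkk.oooooRRRRooooooooooooo.kkkkkkkkkkk....
282 ..............kkkkkkooooooooooooooooooooookkkkkkkkkkkk...
```

```bash
python3 -m pendant '{"linear":[[0,0,-12],[0,0,-12],[0,0,-15],[0,0,-25],[0,0,-25]],"turn":[0,0,0,0,0]}' 
python3 -m pendant '{"linear":[[0,-30,0],[0,-40,0],[0,-40,0],[0,-40,0],[0,-30,0]],"turn":[0,0,0,0,0]}' 0.5
python3 v.py
python3 - <<'E'
import cv2,numpy as np
for f,(x0,y0,x1,y1) in(('v_top',(316,196,368,232)),('v_side',(322,240,372,300))):
    im=cv2.imread(f'pics/{f}.png');h=cv2.cvtColor(im,cv2.COLOR_BGR2HSV).astype(int)
    print(f)
    for r in range(y0,y1,1 if 'top' in f else 2):
        print(r,''.join('k' if V<62 and not(Sa>140 and V>45) else ('R' if Sa>110 and (H<4 or H>170) else ('o' if Sa>110 and H<25 else '.')) for H,Sa,V in h[r,x0:x1]))
E
```

```text
clock: 43.42
position: [0.6253, -0.1873, 0.2258]
tcp_rot: [2.12, 2.318, 0.0]
wrist_force: [0.8, -0.1, -0.0]
finger_gap: -0.0
gripper_force: 0.0
clock: 43.83
position: [0.444, -0.2035, 0.2253]
tcp_rot: [2.119, 2.317, 0.0]
wrist_force: [-1.2, 0.0, 1.4]
finger_gap: 0.0429
gripper_force: 0.0
side [np.int64(238), array([337.5, 251.9]), array([339.7, 281. ])]
top [np.int64(183), array([363. , 216.7]), array([338. , 217.5])]
driver {'side': [([340.9, 271.9], 0.72)], 'top': [([340.0, 220.8], 0.5)]} [ 0.6242 -0.1744  0.0958] [0.004 0.004]
driver_grip {'side': [([338.0, 265.8], 0.92)], 'top': [([353.6, 216.9], 0.72)]} [ 0.6233 -0.1978  0.1293] [0.001 0.001]
driver_tip {'side': [], 'top': [([324.2, 216.2], 0.65), ([356.7, 220.0], 0.46)]} 
marker {'side': [([337.1, 295.0], 0.6)], 'top': [([357.9, 221.7], 0.55)]} [ 0.6216 -0.21    0.0802] [0.001 0.001]
marker_mid {'side': [([342.7, 293.9], 0.58)], 'top': []} 
pot {'side': [([384.6, 246.5], 0.67), ([346.6, 314.3], 0.6)], 'top': [([338.0, 214.0], 0.97)]} [ 0.6602 -0.17    0.1433] [0.033 0.033]
pot_slot {'side': [([376.5, 265.4], 0.95), ([339.4, 292
[... 3812 characters left out ...]
kk.RR.k.RRRRoooooooooooooooo.kkkkkkkkkkk
276 .......kkkkkk.RRRRRRRRoooooooooooooooo.kkkkkkkkkkk
278 ........kkkkkk.RRRRRRRoooooooooooooooookkkkkkkkkkk
280 .........kkkkkk.RRRRooooooooooooooooooo.kkkkkkkkkk
282 ..........kkkkkk.oooooooooooooooooooooo.kkkkkkkkkk
284 ...........kkkkkkoooooooooooooooooooooookkkkkkkkkk
286 ..........ookkkkk..ooooooooooooooooooooo.kkkkkkkkk
288 ..........oookkk....oooooooooooooooooooookkkkkkkkk
290 ..........oooooooooooooooooooooooooooooo.kkkkkkkkk
292 ..........ooooooooooooooooooooooooooooookkkkkkkkkk
294 ...........oooooooooooooooooooooooooooookkkkkkkkkk
296 ...........oooooooooooooooooooooooooooookkkkkkkkkk
298 ...........oooooooooooooooooooooooooooookkkkkkkkkk
```

```bash
python3 - <<'E'
from h import *
S={c:snap(c) for c in('side','top')}
E,r=tri([(S['side'],(338,257.5)),(S['top'],(358.5,217.2))]);print('near end',E,r)
J,r=tri([(S['side'],(341,277)),(S['top'],(341,218.3))]);print('J',J,r)
d=E-J;u=d/np.linalg.norm(d);print(np.linalg.norm(d),u,'lean',np.degrees(np.arccos(u[2])))
print('end',E+u*.008,'tip',E-u*.15)
E
python3 w.py .6228 -.210 .24
```

```text
near end [ 0.62151208 -0.2047144   0.15135263] [0.0002823167501841102, 0.000282316750184126]
J [ 0.62725673 -0.1767853   0.08755516] [0.0016768839798906078, 0.001676883979890579]
0.06987955823909452 [-0.08220778 -0.39967481  0.91296327] lean 24.081880254925977
end [ 0.62085442 -0.2079118   0.15865634] tip [ 0.63384325 -0.14476318  0.01440814]
[ 0.4467 -0.2035  0.2238] ang 0.09091228910367702 j [-0.43  0.06 -0.13  1.38  0.    1.05] gap 0.04287573067708232 F [ 0.3 -1.4 -0.6]
tool move mm [-22.4 174.8 -16.2]
```

```bash
python3 -m pendant '{"linear":[[-2.9,35,0],[-2.9,35,0],[-2.9,35,0],[-2.9,35,0],[-2.9,35,0]],"turn":[0,0,0,0,0]}' >/dev/null
python3 -m pendant '{"linear":[[0,0,15],[0,0,20],[0,0,5],[0,0,0]],"turn":[0,0,0,0]}' 
python3 w.py .6225 -.202 .136
```

```text
clock: 45.98
position: [0.6213, -0.2017, 0.1816]
tcp_rot: [-2.115, -2.317, 0.003]
wrist_force: [0.1, 1.0, 1.0]
finger_gap: 0.0432
gripper_force: 0.0
[ 0.6213 -0.2017  0.1816] ang 0.09111043318674632 j [-0.31  0.38  0.18  1.37  0.    1.17] gap 0.04323368779200891 F [0.1 1.  1. ]
tool move mm [-0.5  1.4 45.6]
```

```bash
python3 -m pendant '{"linear":[[0,1,15],[0,0,10],[0,0,0]],"turn":[0,0,0]}' 
python3 -m pendant '{"linear":[[0,0,10],[0,0,8],[0,0,2],[0,0,0]],"turn":[0,0,0,0]}' 
python3 -m pendant '{"linear":[[0,0,0],[0,0,0],[0,0,0],[0,0,0]],"turn":[0,0,0,0]}' 0
```

```text
clock: 46.23
position: [0.6222, -0.2018, 0.1576]
tcp_rot: [-2.117, -2.319, 0.001]
wrist_force: [0.6, -0.8, 0.2]
finger_gap: 0.0428
gripper_force: 0.0
clock: 46.57
position: [0.6228, -0.2019, 0.138]
tcp_rot: [-2.117, -2.319, 0.001]
wrist_force: [0.2, 0.0, 0.5]
finger_gap: 0.043
gripper_force: 0.0
clock: 46.9
position: [0.6237, -0.2021, 0.1394]
tcp_rot: [2.117, 2.319, 0.001]
wrist_force: [0.9, -0.2, 1.4]
finger_gap: 0.0167
gripper_force: 58.1
```

```bash
python3 -m pendant '{"linear":[[0,0,-10],[0,0,-20],[0,0,-30],[0,0,-30],[0,0,-20]],"turn":[0,0,0,0,0]}' 
python3 -m pendant '{"linear":[[0,0,0],[0,0,0]],"turn":[0,0]}' 
python3 v.py | grep -v -e pot_ -e cell -e marker
```

```text
clock: 47.32
position: [0.6234, -0.202, 0.2526]
tcp_rot: [2.116, 2.318, 0.002]
wrist_force: [0.4, -1.1, -0.5]
finger_gap: 0.0171
gripper_force: 58.2
clock: 47.48
position: [0.6239, -0.2022, 0.2508]
tcp_rot: [2.116, 2.318, 0.002]
wrist_force: [-0.6, -0.6, -0.2]
finger_gap: 0.0168
gripper_force: 58.2
side [np.int64(280), array([343.4, 189.9]), array([342.1, 224. ])]Traceback (most recent call last):
  File "v.py", line 7, in <module>
    for c,b in(('side',(305,190,375,320)),('top',(300,170,375,260))): print(c,[np.round(x,1) for x in redm(S[c],b)])
                                                                                                      ~~~~^^^^^^^^
  File "v.py", line 5, in redm
    n,l,st,_=cv2.connectedComponentsWithStats(z.astype(np.uint8));k=1+st[1:,4].argmax();c=np.argwhere(l==k)[:,::-1].astype(float)
                                                                      ~~~~~~~~~~~~~~~^^
ValueError: attempt to get argmax of an empty sequence
```

```bash
python3 -m pendant '{"linear":[[0,-30,0],[0,-40,0],[0,-10,0],[0,0,0],[0,0,0]],"turn":[0,0.05,0.125,0.125,0.125]}' >/dev/null
python3 -m pendant '{"linear":[[0,0,0],[0,0,0],[0,0,0],[0,0,0],[0,0,0]],"turn":[0.125,0.125,0.125,0.125,0.125]}' >/dev/null
python3 -m pendant '{"linear":[[0,0,0],[0,0,0],[0,0,0],[0,0,0],[0,0,0]],"turn":[0.125,0.125,0.125,0.125,0.015]}' >/dev/null
python3 -m pendant '{"linear":[[0,0,0]],"turn":[0]}' 
python3 w.py .582 -.165 .245; python3 d.py -.21 driver driver_tip driver_grip; python3 d.py -.16 cell_left cell_right
```

```text
clock: 48.92
position: [0.5431, -0.2085, 0.2475]
tcp_rot: [-3.137, -0.156, 0.003]
wrist_force: [0.6, 0.3, -0.9]
finger_gap: 0.0169
gripper_force: 58.4
[ 0.5431 -0.2085  0.2475] ang -1.4715302576450104 j [-0.37  0.24  0.13  1.47  0.    2.68] gap 0.016861928271385745 F [ 0.6  0.3 -0.9]
tool move mm [ 43.1 -39.4   2.5]
driver [ 0.6849 -0.21    0.143 ] rel [ 0.1417 -0.0015 -0.1048] 0.63
driver [ 0.5695 -0.21    0.2006] rel [ 0.0263 -0.0015 -0.0472] 0.56
driver_tip [ 0.6015 -0.21    0.1142] rel [ 0.0583 -0.0015 -0.1336] 0.82
driver_tip [ 0.685 -0.21   0.038] rel [ 0.1418 -0.0015 -0.2098] 0.64
driver_grip [ 0.5456 -0.21    0.2302] rel [ 0.0024 -0.0015 -0.0176] 0.8
driver_grip [ 0.6254 -0.21    0.0879] rel [ 0.0822 -0.0015 -0.1599] 0.28
pot x+cm,z+cm,pitch/.1 [ 0.39 -0.34 -1.01] -0.963046735011603
cell_left [ 0.6335 -0.16    0.0975] rel [ 0.09    0.0487 -0.1511] 0.95
cell_left [ 0.6313 -0.16    0.0349] rel [ 0.0878  0.0487 -0.2137] 0.63
cell_right [ 0.6344 -0.16    0.0673] rel [ 0.0909  0.0487 -0.1812] 0.71
pot x+cm,z+cm,pitch/.1 [ 0.36 -0.29 -0.99] -0.9630967060066937
```

```bash
python3 -m pendant '{"linear":[[0,-20,-3],[0,-20,0],[22,0,0],[20,0,0],[0,0,0]],"turn":[0,0,0,0,0]}'
python3 -m pendant '{"linear":[[0,0,10],[0,0,12],[0,0,8],[0,0,0]],"turn":[0,0,0,0]}'
python3 w.py .582 -.166 .222; python3 d.py -.16 driver_tip
```

```text
clock: 49.68
position: [0.584, -0.1641, 0.251]
tcp_rot: [-3.138, -0.155, -0.001]
wrist_force: [-0.5, -0.6, -1.3]
finger_gap: 0.0166
gripper_force: 58.4
clock: 50.02
position: [0.58, -0.1648, 0.2194]
tcp_rot: [-3.137, -0.152, 0.006]
wrist_force: [-0.5, -0.0, -1.3]
finger_gap: 0.0166
gripper_force: 58.4
[ 0.58   -0.1648  0.2194] ang -1.4742158907245593 j [-0.28  0.28  0.12  1.42 -0.    2.77] gap 0.01655604400186199 F [-0.5 -0.  -1.3]
tool move mm [ 1.8  1.4 -2.7]
driver_tip [ 0.6406 -0.16    0.0805] rel [ 0.0603  0.0049 -0.14  ] 0.79
driver_tip [ 0.5853 -0.16    0.2027] rel [ 0.0049  0.0049 -0.0179] 0.49
pot x+cm,z+cm,pitch/.1 [ 0.39 -0.35 -0.98] -0.9670155221072436
```

```bash
python3 -m pendant '{"linear":[[8,0,-1],[8,0,-2],[8,0,-2],[8,0,-1],[0,0,0]],"turn":[0,0,0,0,0]}'
python3 -m pendant '{"linear":[[8,0,-1],[8,0,-1],[6,0,-1],[0,0,0]],"turn":[0,0,0,0]}'
python3 d.py -.16 driver_tip driver driver_grip; python3 w.py
```

```text
clock: 50.53
position: [0.615, -0.1618, 0.228]
tcp_rot: [3.137, 0.153, 0.001]
wrist_force: [-2.3, -1.1, -0.1]
finger_gap: 0.017
gripper_force: 58.5
clock: 50.87
position: [0.6364, -0.1595, 0.2304]
tcp_rot: [-3.138, -0.153, 0.0]
wrist_force: [-1.5, -1.3, 0.3]
finger_gap: 0.0169
gripper_force: 58.7
driver_tip [ 0.6483 -0.16    0.0895] rel [ 0.0124 -0.0004 -0.1409] 0.75
driver_tip [ 0.6351 -0.16    0.2096] rel [-0.0007 -0.0004 -0.0207] 0.3
driver [ 0.6424 -0.16    0.1783] rel [ 0.0066 -0.0004 -0.0521] 0.85
driver [ 0.6482 -0.16    0.0874] rel [ 0.0124 -0.0004 -0.143 ] 0.35
driver_grip [ 0.6324 -0.16    0.2078] rel [-0.0034 -0.0004 -0.0226] 0.93
pot x+cm,z+cm,pitch/.1 [ 0.39 -0.35 -1.02] -0.9478645066273932
[ 0.6351 -0.1596  0.2306] ang -1.4740416589478809 j [-0.25  0.38  0.29  1.48 -0.    2.8 ] gap 0.016693783968824566 F [-1.  -1.3 -1.2]
```

```bash
python3 -m pendant '{"linear":[[-5,0,8],[0,0,18],[0,0,20],[0,0,14],[0,0,0]],"turn":[0,0,0,0,0]}'
python3 -m pendant '{"linear":[[7,0,0],[7,0,0],[7,0,0],[0,0,0]],"turn":[0,0,0,0]}'
python3 d.py -.16 driver driver_grip; python3 w.py
```

```text
clock: 51.48
position: [0.6289, -0.1596, 0.1676]
tcp_rot: [-3.136, -0.152, 0.006]
wrist_force: [-1.1, 0.6, -0.8]
finger_gap: 0.0169
gripper_force: 58.6
clock: 51.82
position: [0.653, -0.1581, 0.1717]
tcp_rot: [3.137, 0.153, 0.003]
wrist_force: [-2.5, -0.2, 0.5]
finger_gap: 0.0164
gripper_force: 59.4
driver [ 0.6514 -0.16    0.122 ] rel [-0.0011 -0.0018 -0.0496] 0.76
driver_grip [ 0.6458 -0.16    0.1559] rel [-0.0067 -0.0018 -0.0157] 0.77
driver_grip [ 0.6846 -0.16    0.0955] rel [ 0.032  -0.0018 -0.0761] 0.32
pot x+cm,z+cm,pitch/.1 [ 0.38 -0.29 -1.02] -0.953225186892415
[ 0.6519 -0.1582  0.1715] ang -1.473892135273066 j [-0.24  0.41  0.2   1.36 -0.    2.81] gap 0.01672711253068434 F [-1.8 -0.2  1.3]
```

```bash
python3 -m pendant '{"linear":[[-9,0,0],[-9,0,4],[0,0,6],[0,0,4],[0,0,0]],"turn":[0,0,0,0,0]}'
python3 -m pendant '{"linear":[[0,0,3],[0,0,2],[0,0,0]],"turn":[0,0,0]}'
python3 w.py .694 -.175 .24
```

```text
clock: 52.38
position: [0.6329, -0.1597, 0.1558]
tcp_rot: [-3.137, -0.152, 0.001]
wrist_force: [0.6, 0.3, -0.8]
finger_gap: 0.0164
gripper_force: 59.0
clock: 52.63
position: [0.6334, -0.1597, 0.1512]
tcp_rot: [-3.138, -0.152, 0.001]
wrist_force: [0.0, -1.0, -0.6]
finger_gap: 0.0163
gripper_force: 59.0
[ 0.6334 -0.1597  0.1512] ang -1.4738120858829404 j [-0.25  0.38  0.11  1.3   0.    2.8 ] gap 0.016310763036343767 F [ 0.  -1.  -0.6]
tool move mm [ 58.8  21.1 -88.8]
```

```bash
python3 -m pendant '{"linear":[[0,0,4],[0,0,3],[0,0,0]],"turn":[0,0,0]}'
python3 -m pendant '{"linear":[[0,0,0],[0,0,0]],"turn":[0,0]}' 0.4 >/dev/null
python3 -m pendant '{"linear":[[0,0,-15],[0,0,-30],[0,0,-35],[0,0,-20],[0,0,0]],"turn":[0,0,0,0,-0.059]}' 0.68 >/dev/null
python3 -m pendant '{"linear":[[0,0,0],[0,0,0],[0,0,0],[0,0,0],[0,0,0]],"turn":[-0.125,-0.125,-0.125,-0.125,-0.125]}' >/dev/null
python3 -m pendant '{"linear":[[0,0,0],[0,0,0],[0,0,0],[0,0,0],[0,0,0]],"turn":[-0.125,-0.125,-0.125,-0.125,-0.125]}' >/dev/null
python3 -m pendant '{"linear":[[0,0,0],[0,0,0],[0,0,0]],"turn":[-0.125,-0.125,0]}'
python3 r.py; python3 d.py -.16 driver driver_grip;python3 w.py .694 -.1755 .24; python3 d.py -.175 pot_grip
```

```text
clock: 52.88
position: [0.6355, -0.1602, 0.1492]
tcp_rot: [3.136, 0.152, 0.012]
wrist_force: [-2.4, 0.1, 16.1]
finger_gap: 0.0165
gripper_force: 60.5
clock: 54.55
position: [0.6333, -0.1598, 0.2441]
tcp_rot: [-2.121, -2.317, 0.001]
wrist_force: [0.7, 0.5, -0.5]
finger_gap: 0.0582
gripper_force: 0.0
333 [ 0.59954929 -0.159       0.1621963 ] [ 0.62399622 -0.159       0.08129838] lean deg -16.814540526611616
driver [ 0.6244 -0.16    0.0978] rel [-0.0088 -0.0002 -0.1465] 0.78
driver [ 0.6343 -0.16    0.0669] rel [ 0.001  -0.0002 -0.1774] 0.38
driver_grip [ 0.6098 -0.16    0.1211] rel [-0.0235 -0.0002 -0.1232] 0.69
pot x+cm,z+cm,pitch/.1 [ 0.44 -0.36 -1.  ] -0.9009889228758946
[ 0.6333 -0.1598  0.2445] ang 0.08237383833351959 j [-0.25  0.38  0.32  1.51 -0.    1.24] gap 0.05815140229362206 F [ 0.1  0.6 -0.9]
tool move mm [-20.6  59.2   4.5]
pot_grip [ 0.6887 -0.175   0.1521] rel [ 0.0554 -0.0152 -0.0925] 0.77
pot x+cm,z+cm,pitch/.1 [ 0.41 -0.35 -1.01] -0.9012150813032342
```

```bash
python3 -m pendant '{"linear":[[-10.3,30,0],[-10.3,30,0],[0,0,20],[0,0,25],[0,0,10]],"turn":[0,0,0,0,0]}' >/dev/null
python3 -m pendant '{"linear":[[0,0,0],[0,0,0]],"turn":[0,0]}'
python3 w.py .694 -.1755 .136
```

```text
clock: 55.43
position: [0.6941, -0.1751, 0.1898]
tcp_rot: [-2.125, -2.312, 0.001]
wrist_force: [-0.7, 0.2, -0.2]
finger_gap: 0.058
gripper_force: 0.0
[ 0.6941 -0.1751  0.1898] ang 0.08453531097911242 j [-0.25  0.51  0.39  1.45  0.    1.24] gap 0.058000066621461524 F [-0.7  0.2 -0.2]
tool move mm [-0.4 -0.1 53.8]
```

```bash
python3 -m pendant '{"linear":[[0,0,18],[0,0,18],[0,0,12],[0,0,4],[0,0,0]],"turn":[0,0,0,0,0]}'
python3 -m pendant '{"linear":[[0,0,0],[0,0,0],[0,0,0],[0,0,0],[0,0,0]],"turn":[0,0,0,0,0]}' 0
python3 d.py -.16 driver driver_grip
```

```text
clock: 55.85
position: [0.6945, -0.1752, 0.1386]
tcp_rot: [2.125, 2.313, 0.0]
wrist_force: [-0.6, 0.6, -0.4]
finger_gap: 0.058
gripper_force: 0.0
clock: 56.27
position: [0.6926, -0.1759, 0.1414]
tcp_rot: [2.126, 2.313, -0.004]
wrist_force: [-12.9, -0.4, 15.0]
finger_gap: 0.0195
gripper_force: 57.9
driver [ 0.6427 -0.16    0.1065] rel [-0.0499  0.0159 -0.0349] 0.66
driver_grip [ 0.6473 -0.16    0.1245] rel [-0.0453  0.0159 -0.017 ] 0.87
driver_grip [ 0.6282 -0.16    0.0463] rel [-0.0644  0.0159 -0.0951] 0.54
pot x+cm,z+cm,pitch/.1 [-0.29  0.6   0.38] -0.9482713462545835
```

```bash
python3 -m pendant '{"linear":[[0,-2,2],[0,0,2],[0,0,1],[0,0,0]],"turn":[0,0,0,0]}'
python3 d.py -.16 driver driver_grip
```

```text
clock: 56.75
position: [0.6919, -0.1761, 0.1412]
tcp_rot: [2.122, 2.309, 0.002]
wrist_force: [-16.6, 2.1, 32.2]
finger_gap: 0.0194
gripper_force: 59.3
driver [ 0.6512 -0.16    0.0953] rel [-0.0408  0.0161 -0.0459] 0.71
driver [ 0.6886 -0.16    0.1042] rel [-0.0033  0.0161 -0.037 ] 0.6
driver_grip [ 0.6557 -0.16    0.1182] rel [-0.0362  0.0161 -0.023 ] 0.69
pot x+cm,z+cm,pitch/.1 [-0.15  0.38  0.26] -0.9468045611243702
```

```bash
python3 -m pendant '{"linear":[[0,-1,0],[0,0,0]],"turn":[0,0]}'
python3 -m pendant '{"linear":[[0,0,0],[0,0,0],[0,0,0]],"turn":[0,0,0]}' 0.35
python3 -m pendant '{"linear":[[0,0,0],[0,0,0]],"turn":[0,0]}' 0.68
python3 v.py | grep -v -e tip
```

```text
clock: 57.07
position: [0.6917, -0.1761, 0.1412]
tcp_rot: [2.121, 2.308, 0.004]
wrist_force: [-12.5, 1.5, 30.8]
finger_gap: 0.0193
gripper_force: 58.4
clock: 57.32
position: [0.6939, -0.176, 0.1386]
tcp_rot: [2.12, 2.308, 0.007]
wrist_force: [-2.7, 0.7, 16.3]
finger_gap: 0.0296
gripper_force: 11.3
clock: 57.48
position: [0.6926, -0.1756, 0.1346]
tcp_rot: [2.123, 2.312, 0.002]
wrist_force: [0.2, -0.6, -0.9]
finger_gap: 0.0532
gripper_force: 0.0
side [np.int64(322), array([355.1, 238.8]), array([347.5, 275.3])]Traceback (most recent call last):
  File "v.py", line 7, in <module>
    for c,b in(('side',(305,190,375,320)),('top',(300,170,375,260))): print(c,[np.round(x,1) for x in redm(S[c],b)])
                                                                                                      ~~~~^^^^^^^^
  File "v.py", line 5, in redm
    n,l,st,_=cv2.connectedComponentsWithStats(z.astype(np.uint8));k=1+st[1:,4].argmax();c=np.argwhere(l==k)[:,::-1].astype(float)
                                                                      ~~~~~~~~~~~~~~~^^
ValueError: attempt to get argmax of an empty sequence
```

```bash
python3 -m pendant '{"linear":[[0,0,-15],[0,0,-30],[0,0,-35],[0,0,-30],[0,0,0]],"turn":[0,0,0,0,0]}' 
python3 d.py -.16 driver driver_grip; python3 r.py; python3 m.py
```

```text
clock: 58.0
position: [0.6933, -0.1759, 0.2498]
tcp_rot: [2.12, 2.308, 0.007]
wrist_force: [0.1, 0.0, -0.0]
finger_gap: 0.0579
gripper_force: 0.0
driver [ 0.6395 -0.16    0.0905] rel [-0.0537  0.0159 -0.1563] 0.76
driver_grip [ 0.6408 -0.16    0.1129] rel [-0.0524  0.0159 -0.1339] 0.73
driver_grip [ 0.6339 -0.16    0.0398] rel [-0.0593  0.0159 -0.207 ] 0.57
pot x+cm,z+cm,pitch/.1 [ 0.23  0.21 -0.29] -0.957578276530895
279 [ 0.64201597 -0.159       0.15071138] [ 0.63979894 -0.159       0.07607583] lean deg 1.7014551261782702
0.43 127 [ 0.6265 -0.2     0.1348] [ 0.6323 -0.2     0.088 ] elev 82.93397941455915
```

```bash
python3 -m pendant '{"linear":[[0,-35,0],[0,-41,0],[0,-41,0],[0,-41,0],[0,-35,0]],"turn":[0,0,0,0,0]}'
python3 - <<'E'
from h import *
S={c:snap(c,f'w_{c}.png') for c in('side','top')}
O={c:orange(S[c]['img']) for c in S}
for cams in(['side'],['side','top']):
    f=lambda v:-sum(iou(S[c],O[c][0],.6385+v[0]/100,-.179+v[1]/100,.014+v[2]/100,[.08+v[3]/10,v[4]/10,v[5]/10]) for c in cams)
    w=np.zeros(6);r=minimize(f,w,method='Nelder-Mead',options=dict(initial_simplex=np.vstack([w,w+.3*np.eye(6)]),maxiter=400));print(cams,r.x.round(2),r.fun/len(cams))
for f,(x0,y0,x1,y1) in(('w_top',(316,190,368,232)),('w_side',(322,240,395,300))):
    im=cv2.imread(f'pics/{f}.png');h=cv2.cvtColor(im,cv2.COLOR_BGR2HSV).astype(int)
    print(f)
    for r in range(y0,y1,1 if 'top' in f else 2):
        print(r,''.join('k' if V<62 and not(Sa>140 and V>45) else ('R' if Sa>110 and (H<4 or H>170) else ('o' if Sa>110 and H<25 else '.')) for H,Sa,V in h[r,x0:x1]))
for n in('pot_slot',): 
    k=[ctrl.tip_of(n,c) for c in('side','top')]; print([[(d['at'],d['conf']) for d in q] for q in k]); print(tri([(S[c],q[0]['at']) for c,q in zip(('side','top'),k)]))
E
python3 w.py
```

```text
clock: 58.72
position: [0.4964, -0.1915, 0.2413]
tcp_rot: [-2.123, -2.312, 0.002]
wrist_force: [0.3, -1.1, 2.1]
finger_gap: 0.0579
gripper_force: 0.0
['side'] [ 0.29  0.19 -0.04 -0.09 -0.3  -0.01] -0.9606863839285714
['side', 'top'] [ 0.37 -0.01  0.24 -0.11 -0.46 -0.11] -0.953244903717479
w_top
190 ....................................................
191 ....................................................
192 ....................................................
193 ....................................................
194 ....................................................
195 ....................................................
196 ....................................................
197 ....................................................
198 ....................................................
199 ..........................ooooooooooooooooooooo.....
200 ...............oooooooooooooooooooooooooooooooo.....
201 .......ooooooooooooooooooooooooooRRRRoooooooooo.....
202 .....ooooooooooooooooooooooooooRRRRRRRRRooooooo.....
203 .....ooooooooooooooooooooooo..RRRRRRRRRRoooooooo....
204 ..
[... 3518 characters left out ...]
kkkkkkkk....................
290 ..........oooooooooooooooooooooooooooooooookkkkkkkkkk....................
292 ..........oooooooooooooooooooooooooooooooookkkkkkkkkk....................
294 ..........oooooooooooooooooooooooooooooooookkkkkkkkkk....................
296 ..........oooooooooooooooooooooooooooooooookkkkkkkkkk....................
298 ..........oooooooooooooooooooooooooooooooookkkkkkkkk.....................
[[([379.5, 264.4], 0.71)], [([341.1, 182.8], 0.8)]]
(array([ 0.68838986, -0.1748217 ,  0.11432227]), [0.001007440607139791, 0.0010074406071398517])
[ 0.4987 -0.1919  0.2425] ang 0.08404477931838059 j [-0.37  0.14  0.01  1.43  0.    1.12] gap 0.057887036530283535 F [ 0.5 -0.5  0.6]
```

```bash
python3 -c "
from station import ctrl
print(ctrl.hand_in(), ctrl.state()['clock'])"
```

```text
the job is handed in; nothing more can be done
the job is handed in; nothing more can be done
```

I handed the job in at about 59 s: the pot is clipped on the rail with its slot measured at the rail top (still tipped about 2–3° towards the robot), and each tool stands in its own compartment, the driver blade down but leaning roughly 15–20° by rough estimate, and the marker about 7°. One regrasp of the driver pressed down with about 70 N through the fingers and knocked the pot askew, so I re-seated the clip after the tools were already in.

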